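# Empty and nest the sample pans and send the tray up the return ramp

### The job

Clear the lab bench: first take the amber jar out of the red-handled pan and stand it on the round blue mat, not overhanging it. Then nest every loose steel pan, largest first, inside the red-handled pan in the tray, each standing flat on the floor of the pan around it, with all the handles fanned out so that none lies over another or touches it (leave at least three fingers' width between handle ends). Only when the whole set is nested, slide the tray up the ramp without lifting it and leave it resting against the red top stop, pans still nested, the other things on the bench undisturbed.

Things in the scene. Friction and masses are not known exactly. Their poses are not given: they have to be found in the camera images.
- ramp: Fixed aluminium return ramp, 190 mm wide. Origin: on the table under the centre of its flat landing (164 mm long, top at 8 mm). Its +x points up the ramp: from 82 mm beyond the origin the surface climbs at 7 degrees for 172 mm to a red cross bar, the top stop. Blue side rails, 12 mm high, 162 mm apart inside, guide the tray.
- tray: Loose white tray, 154 mm square, rim 18 mm high, floor 4 mm, 250 g; origin: centre of its underside; starts on the landing, +x up the ramp. A push plate 80 mm wide, 40 mm high stands on its near (-x) end, outer face 77 mm from the origin. It stays on the slope by friction. Against the top stop its origin is at about x = 0.164, z = 0.018 m in the ramp's frame.
- pan_red: Round steel pan with a red handle: outer diameter 140 mm, height 48 mm, wall 3 mm, floor 4 mm, 160 g; origin at the centre of its underside, z up. A level flat-sided handle along its +x reaches 118 mm from the origin, 12 mm wide, 18 mm high, from 40 to 58 mm above the underside. Starts in the tray and stays there, handle not towards the robot.
- red_tip (a point): Outer end of the red handle, on its centre line: 118 mm out and 49 mm up from the pan's origin.
- pan_yellow: Round steel pan with a yellow handle: outer diameter 120 mm, height 55 mm, wall 3 mm, floor 4 mm, 130 g; origin at the centre of its underside, z up. A level flat-sided handle along its +x reaches 118 mm from the origin, 12 mm wide, 18 mm high, from 47 to 65 mm above the underside. Starts upright beside the ramp; may be absent. Gripped 100 mm from the origin, it clears the red pan's wall.
- yellow_tip (a point): Outer end of the yellow handle, on its centre line: 118 mm out and 56 mm up from the pan's origin.
- pan_green: Round steel pan with a green handle: outer diameter 100 mm, height 62 mm, wall 3 mm, floor 4 mm, 110 g; origin at the centre of its underside, z up. A level flat-sided handle along its +x reaches 118 mm from the origin, 12 mm wide, 18 mm high, from 54 to 72 mm above the underside. Starts upright beside the ramp; may be absent. Gripped 100 mm from the origin, it clears the red pan's wall.
- green_tip (a point): Outer end of the green handle, on its centre line: 118 mm out and 63 mm up from the pan's origin.
- pan_blue: Round steel pan with a blue handle: outer diameter 80 mm, height 69 mm, wall 3 mm, floor 4 mm, 90 g; origin at the centre of its underside, z up. A level flat-sided handle along its +x reaches 118 mm from the origin, 12 mm wide, 18 mm high, from 61 to 79 mm above the underside. Starts upright beside the ramp; may be absent. Gripped 100 mm from the origin, it clears the red pan's wall.
- blue_tip (a point): Outer end of the blue handle, on its centre line: 118 mm out and 70 mm up from the pan's origin.
- pan_white: Round steel pan with a white handle: outer diameter 60 mm, height 76 mm, wall 3 mm, floor 4 mm, 70 g; origin at the centre of its underside, z up. A level flat-sided handle along its +x reaches 118 mm from the origin, 12 mm wide, 18 mm high, from 68 to 86 mm above the underside. Starts upright beside the ramp; may be absent. Gripped 100 mm from the origin, it clears the red pan's wall.
- white_tip (a point): Outer end of the white handle, on its centre line: 118 mm out and 77 mm up from the pan's origin.
- tube_rack: Green tube rack, 60 x 100 x 45 mm, bystander; origin at the centre of its underside.
- tip_box: Clear box with a red top, 60 x 100 x 56 mm, bystander; origin at the centre of its underside.
- reagent_bottle: White bottle with a blue cap, 66 mm across, 100 mm high, bystander; origin at the centre of its underside.
- jar: Closed amber jar with a white cap, 48 mm across all the way up, 85 mm high, 120 g; origin at the centre of its underside. It starts standing in the red-handled pan.
- mat: Fixed round blue mat, 90 mm across, 3 mm thick; origin at the centre of its underside. It lies left or right of the pans.

How it is judged:
On the way, in this order (a step that is already met when the one before it is completed fails the run):
1. the jar stands upright on the mat, let go (horizontal distance between jar and mat below 0.024 m and z of jar in the frame of mat below 0.008 m and angle between jar's own z axis and vertical below 0.1 rad and contact force between jar and the fingers below 0.1 N), for 0.2 s.
2. all the pans present are nested in the red-handled pan, seated, handles clear of each other, the tray still low on the ramp (z of pan_yellow in the frame of pan_red below 0.008 m and distance between each of pan_yellow, pan_green, pan_blue, pan_white and pan_red below 0.05 m and angle between the z axis of each of pan_yellow, pan_green, pan_blue, pan_white and the z axis of pan_red, either way round below 0.06 rad and angle between each of pan_yellow, pan_green, pan_blue, pan_white's own z axis and vertical below 0.5 rad and z of pan_green in the frame of pan_red below 0.012 m and z of pan_blue in the frame of pan_red below 0.016 m and z of pan_white in the frame of pan_red below 0.02 m and horizontal distance between red_tip and yellow_tip above 0.04 m and horizontal distance between each of red_tip, yellow_tip and green_tip above 0.04 m and horizontal distance between each of red_tip, yellow_tip, green_tip and blue_tip above 0.04 m and horizontal distance between each of red_tip, yellow_tip, green_tip, blue_tip and white_tip above 0.04 m and z of pan_red in the frame of tray below 0.01 m and distance between pan_red and tray below 0.02 m and x of tray in the frame of ramp below 0.08 m), for 0.2 s.
3. the tray has been pushed up against the top stop (x of tray in the frame of ramp above 0.158 m and z of tray in the frame of ramp below 0.026 m), for 0.2 s.
At the end, for the whole second after the job is handed in: Jar upright on the mat (within 24 mm of its centre); tray within 6 mm of the top stop, on the ramp; red-handled pan in it; every other pan seated in the nest (within 4 mm of full depth, 3.4 degrees of parallel); handle ends at least 40 mm apart from above; all at rest (all of step 3 and z of pan_yellow in the frame of pan_red below 0.008 m and distance between each of pan_yellow, pan_green, pan_blue, pan_white and pan_red below 0.05 m and angle between the z axis of each of pan_yellow, pan_green, pan_blue, pan_white and the z axis of pan_red, either way round below 0.06 rad and angle between each of pan_yellow, pan_green, pan_blue, pan_white's own z axis and vertical below 0.5 rad and z of pan_green in the frame of pan_red below 0.012 m and z of pan_blue in the frame of pan_red below 0.016 m and z of pan_white in the frame of pan_red below 0.02 m and horizontal distance between red_tip and yellow_tip above 0.04 m and horizontal distance between each of red_tip, yellow_tip and green_tip above 0.04 m and horizontal distance between each of red_tip, yellow_tip, green_tip and blue_tip above 0.04 m and horizontal distance between each of red_tip, yellow_tip, green_tip, blue_tip and white_tip above 0.04 m and z of pan_red in the frame of tray below 0.01 m and distance between pan_red and tray below 0.02 m and horizontal distance between jar and mat below 0.024 m and z of jar in the frame of mat below 0.008 m and angle between jar's own z axis and vertical below 0.1 rad and linear speed of each of tray, jar, pan_red, pan_yellow, pan_green, pan_blue, pan_white below 0.02 m/s); the robot touches nothing.
It fails at once if the tube rack is moved more than 50 mm (distance of tube_rack from where it was at the start of the episode above 0.05 m).
It fails at once if the tip box is moved more than 50 mm (distance of tip_box from where it was at the start of the episode above 0.05 m).
It fails at once if the reagent bottle is moved more than 50 mm (distance of reagent_bottle from where it was at the start of the episode above 0.05 m).
It fails at once if the tray is lifted off the ramp (z of tray in the frame of ramp above 0.045 m).
Of pan_yellow, pan_green, pan_blue, pan_white only 3 to 4 are there at a start; the rules pass over those that are not, and their reading is None.
At some moment in a run one of pan_yellow, pan_green, pan_blue, pan_white may be knocked a few centimetres aside while the robot is not near it.
It also fails if it takes over 210 s, if anything falls off the work surface, if the arm or the gripper's body presses on something with over 40 N, if the wrist force passes 120 N, or if a joint passes its speed limit or range.

### The arm

A 6-joint arm with a two-finger parallel gripper is mounted at the origin on the work surface. World frame = base frame: x ahead of the robot, y to its left, z up, the work surface at z = 0. Lengths are in m, angles in rad, forces in N, time in s.
With the tool pointing down it reaches from about 0.375 to 0.9 m from the base axis. Payload 3.1 kg.
Tool frame: the origin (TCP) lies between the finger pads; the fingertips stand 19 mm ahead of it and the grasp point (between the pads) is the TCP; x points along the fingers, y is the direction in which the jaws open and shut, and the axes are right-handed (so a half turn about x gives the same grasp; the last joint's range is limited). The gripper opens to 87 mm and grips with 3 to 60 N. Pads are 19 mm wide; open, the fingers measure 117 mm over their backs; the gripper's body (75 mm by 190 mm) begins 51 mm behind the grasp point.
Start: joints at [0.924, 0.527, 1.433, -0, 1.181, -0.178], TCP at [0.282, 0.558, 0.242] pointing down, gripper open.
Joint ranges: [-3.08, 3.08], [-0.75, 2.2], [0.22, 2.44], [-1.43, 4.57], [0, 2.65], [-2.85, 2.85]. Speed limits (rad/s): [2.79, 2.79, 3.14, 3.14, 3.14, 3.14].

### API

Orientations are given as a 3x3 rotation matrix whose columns are the frame's x, y, z axes.
In Python, from workcell import manip, imaging, regions_of gives the robot as it stands.
- The arm moves only by the shell command python3 -m pendant 'ROWS' [FORCE]. ROWS is JSON, a list of rows, each a list of 5 numbers: the finger opening in cm, from 0 to 8.7, then the shift along the tool's x, y, z in cm, then the turn about the tool's x in rad. In form: [[fingers, dx, dy, dz, roll], ...]. A call has 1 to 10 rows; each row shifts and turns the commanded pose from where the row before left it, along the tool's axes as they then stand; what a row does not reach is not made up. A row lasts 1/12 s, in which the tool goes at most 41.7 mm and 7.16 degrees, less where a joint would pass 70% of its speed; a pose out of reach is approached as far as the arm can. A call is refused whole if a number of a shift passes 4.17 or a number of a turn 0.125, either way. A call with a gripper value outside its range is refused whole. The fingers move at their own pace and stop on an object; FORCE is the grip in N (left out, the last holds). Time passes only in rows, so rows that do not move let the fingers close. It gives the time, the measured TCP pose, the force and the opening at its end, in the units of the state.
- manip.sense(): the state, without advancing time (a new reading comes with each control period).
- imaging.capture(name): name is "scene" or "top"; returns a dict with "pixels" (384x512x3 uint8, red, green, blue), "camera_matrix" (3x3 intrinsics, pixels), "eye" and "rotation" of the camera in the world. Camera axes: x right, y up, looking along -z (the intrinsics and any distortion apply to the point x, -y, -z); pixel columns grow to the right and rows downward; lengths in m; the calibration is good to about 2 mm. A picture is of the moment at which its call begins. There is no depth.
- manip.sign_off(): hands the job in, once; it reports no verdict.
Trained networks look in a picture, given as the dict that the camera call returned (one of the last four; its "shot" number tells which), for a name from the list of things; names that differ only in an ending like _2 or _b are one class to them, and where a whole thing is asked for, a point or a joint stands for the part that bears it (a point fixed in the world has none). Each returns a list of dicts, best first, with "score" (0 to 1); they miss things now and then, are a little off and sometimes report something else, mostly with a low value. They report only what shows in the picture. A call takes as long as a camera call.
- regions_of(picture, query): "mask" (384x512 bool, what is visible of it) and "bbox" ([left, top, width, height] in pixels, round what is visible of it).
The state is a dict: "time_s": time; "joint_positions": joint angles; "joint_velocities": joint speeds; "effort": joint torques, N m; "eef_pos": TCP position; "ee_rot": TCP orientation; "ft_force": force on the tool from outside, world axes, zero at the start; "torque": the same for the moment, N m; "finger_gap": opening from 0.0 (shut) to 1.0 (fully open).
Only numpy, scipy, OpenCV 4.12 (cv2) and the standard library are available. Lean on these libraries where they do the work, as an engineer would, in place of code of your own. Each camera call takes 0.05 s, during which the arm holds its last target.

## Working session

There is one attempt and no reset: what is moved stays moved. The work goes in short steps, Python scripts to look and compute and a shell command to move; the robot and the scene stay as the last step left them, time stands still between calls to the robot, and variables do not carry over. Pictures are saved under pics/ and viewed, and the job is handed in when it is done.

```bash
ls; mkdir -p pics; cat > h.py <<'E'
import numpy as np, cv2
from workcell import manip, imaging, regions_of
def snap(name,fn=None):
    p=imaging.capture(name)
    if fn: cv2.imwrite('pics/'+fn,cv2.cvtColor(p['pixels'],cv2.COLOR_RGB2BGR))
    return p
def ray(p,u,v):
    K=p['camera_matrix'];d=np.linalg.inv(K)@np.array([u,v,1.]);d=np.array([d[0],-d[1],-d[2]])
    return np.array(p['eye']),np.array(p['rotation'])@d
def at(p,u,v,z):
    e,d=ray(p,u,v);return e+d*(z-e[2])/d[2]
def proj(p,X):
    c=np.array(p['rotation']).T@(np.array(X)-np.array(p['eye']));q=np.array(p['camera_matrix'])@np.array([c[0],-c[1],-c[2]]);return q[:2]/q[2]
E
python3 - <<'E'
from h import *
s=manip.sense();print(s['eef_pos'],np.round(s['ee_rot'],3),s['finger_gap'],s['time_s'])
for n in('scene','top'):
    p=snap(n,n+'0.png');print(n,{k:v for k,v in p.items() if k!='pixels'})
E
```

```text
pics
[0.28136859 0.55728554 0.24056132] [[-0.001  0.451  0.893]
 [-0.002  0.893 -0.451]
 [-1.    -0.002 -0.   ]] 1.0007236154775414 0.0
scene {'camera_matrix': array([[393.79185235,   0.        , 253.37250334],
       [  0.        , 393.79185235, 191.30363386],
       [  0.        ,   0.        ,   1.        ]]), 'eye': array([ 0.89951899, -0.38947599,  0.97912483]), 'rotation': array([[ 0.75331899, -0.55335706,  0.3553962 ],
       [ 0.65752155,  0.64461873, -0.39004116],
       [-0.01326302,  0.52750608,  0.84944772]]), 'shot': 1}
top {'camera_matrix': array([[397.450664  ,   0.        , 262.27017756],
       [  0.        , 397.450664  , 192.09136922],
       [  0.        ,   0.        ,   1.        ]]), 'eye': array([ 0.33924479, -0.0088111 ,  1.11438996]), 'rotation': array([[ 0.09487712,  0.97459464, -0.20288821],
       [-0.99547369,  0.09401425, -0.01390861],
       [ 0.00551912,  0.20328949,  0.97910312]]), 'shot': 2}
```

View pics/scene0.png

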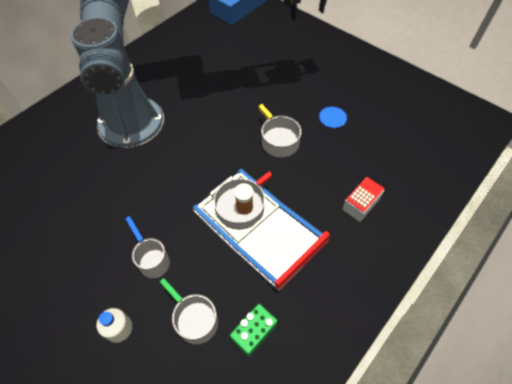

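View pics/top0.png

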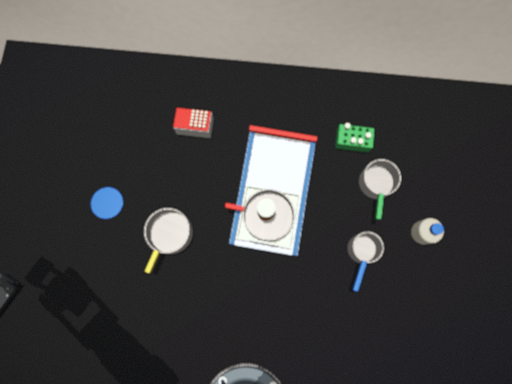

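The scene view shows the jar in the red pan at (243,200), the yellow pan at (281,135), blue at (150,258), green at (195,318) and the mat at (333,117). There is no white pan. Next I fit poses by matching silhouettes in both views.

```bash
cat >> h.py <<'E'
from scipy.optimize import minimize
PANS={'pan_red':(.07,.048,.04,.058),'pan_yellow':(.06,.055,.047,.065),'pan_green':(.05,.062,.054,.072),'pan_blue':(.04,.069,.061,.079),'pan_white':(.03,.076,.068,.086)}
def cyl(r,z0,z1,n=40):
    a=np.linspace(0,2*np.pi,n,endpoint=False)
    return np.vstack([np.c_[r*np.cos(a),r*np.sin(a),np.full(n,z)] for z in(z0,z1)])
def box(x0,x1,y0,y1,z0,z1):
    return np.array([[x,y,z] for x in(x0,x1) for y in(y0,y1) for z in(z0,z1)])
def parts(name):
    if name in PANS:
        r,h,a,b=PANS[name];return [cyl(r,0,h),box(r-.002,.118,-.006,.006,a,b)]
    return {'jar':[cyl(.024,0,.085)],'mat':[cyl(.045,0,.003)],'reagent_bottle':[cyl(.033,0,.1)],
     'tube_rack':[box(-.03,.03,-.05,.05,0,.045)],'tip_box':[box(-.03,.03,-.05,.05,0,.056)]}[name]
def rend(p,name,x,y,yaw,z):
    S=4;m=np.zeros((384*S,512*S),np.uint8);c,s=np.cos(yaw),np.sin(yaw)
    for P in parts(name):
        W=np.c_[x+c*P[:,0]-s*P[:,1],y+s*P[:,0]+c*P[:,1],z+P[:,2]]
        C=(W-p['eye'])@np.array(p['rotation']);K=p['camera_matrix']
        uv=np.c_[K[0,0]*C[:,0]/-C[:,2]+K[0,2],-K[1,1]*C[:,1]/-C[:,2]+K[1,2]]
        cv2.fillConvexPoly(m,cv2.convexHull(np.round((uv+.5)*S).astype(np.int32)),255)
    return cv2.resize(m,(512,384),interpolation=cv2.INTER_AREA)/255.
def fit(name,views,z=0.,yaws=None,minpix=30):
    """views: list of (pic); joint silhouette fit"""
    ms=[]
    for p in views:
        r=regions_of(p,name)
        if r and r[0]['score']>.3 and r[0]['mask'].sum()>minpix: ms.append((p,r[0]['mask'].astype(float),r[0]['score']))
    if not ms: return None
    cs=[]
    for p,m,_ in ms:
        v,u=np.nonzero(m);cs.append(at(p,u.mean(),v.mean(),z+.03)[:2])
    c0=np.mean(cs,0)
    def cost(q): return sum(1-np.minimum(rend(p,name,*q,z),m).sum()/np.maximum(rend(p,name,*q,z),m).sum() for p,m,_ in ms)
    rot=name in PANS or name in('tube_rack','tip_box')
    if yaws is None: yaws=np.arange(0,2*np.pi,np.pi/6) if rot else [0.]
    q=min(([*c0,a] for a in yaws),key=cost)
    for st in(.03,.008):
        q=minimize(cost,q,method='Nelder-Mead',options=dict(initial_simplex=[q,[q[0]+st,q[1],q[2]],[q[0],q[1]+st,q[2]],[q[0],q[1],q[2]+10*st]],xatol=1e-4,fatol=1e-4,maxiter=150)).x
    return np.r_[q,cost(q)/len(ms),len(ms)],[round(float(s),2) for *_,s in ms]
E
python3 - <<'E'
from h import *
a,b=snap('scene'),snap('top')
for n in ['pan_yellow','pan_green','pan_blue','jar','mat','reagent_bottle','tube_rack','tip_box']:
    print(n,fit(n,[a,b],z=.012+.004 if n=='jar' else 0))
    print('  separately',[np.round(f[0][:3],4) for f in (fit(n,[a]),fit(n,[b])) if f])
for n in ['pan_white','pan_red','tray','ramp','red_tip']:
    for p in(a,b): print(n,[(round(r['score'],2),r['bbox'],r['mask'].sum()) for r in regions_of(p,n)[:3]])
E
```

```text
pan_yellow (array([0.43163564, 0.2528326 , 5.33503276, 0.14605477, 2.        ]), [0.56, 0.75])
  separately [array([0.4327, 0.2551, 5.45  ]), array([0.4303, 0.251 , 4.7199])]
pan_green (array([ 0.63257952, -0.31202435,  3.09021953,  0.08386691,  2.        ]), [0.58, 0.57])
  separately [array([ 0.6324, -0.3113,  3.0632]), array([ 0.6316, -0.3157,  3.0762])]
pan_blue (array([ 0.43756075, -0.28143479,  0.06067994,  0.26690505,  2.        ]), [0.57, 0.92])
  separately [array([ 0.4379, -0.2798, -0.2096]), array([ 0.4369, -0.2837,  1.1828])]
jar (array([ 0.51104342, -0.0041402 ,  0.15431772,  0.05002631,  1.        ]), [0.95])
  separately [array([0.5049, 0.0027, 0.1657])]
mat (array([0.49829197, 0.44672764, 0.25274453, 0.07696443, 2.        ]), [0.91, 0.78])
  separately [array([ 0.4995,  0.4482, -0.0353]), array([ 0.4967,  0.444 , -0.0652])]
reagent_bottle (array([ 0.49715023, -0.44558237, -0.0573909 ,  0.27569799,  2.        ]), [0.66, 0.88])
  separately [array([ 0.5116, -0.4439,  0.1714]), array([ 0.4918, -0.4343,  0.3073])]
tube_rack (array([ 0.75024017, -0.23978944, -0.06023303,  
[... 361 characters left out ...]
756))]
pan_white []
pan_red [(0.82, [212.6, 172.5, 60.3, 60.8], np.int64(1796))]
pan_red [(0.57, [225.8, 188.8, 69.6, 51.2], np.int64(1870))]
tray [(0.73, [200.8, 174.9, 76.9, 66.4], np.int64(679))]
tray [(0.77, [236.7, 181.4, 63.4, 63.3], np.int64(939)), (0.35, [337.8, 125.2, 36.8, 25.2], np.int64(871))]
ramp [(0.55, [196.4, 170.1, 134.7, 117.6], np.int64(4778)), (0.35, [203.3, 175.6, 73.9, 66.5], np.int64(731))]
ramp [(0.84, [231.7, 126.2, 84.5, 130.5], np.int64(4952))]
red_tip [(0.78, [214.3, 174.6, 58.7, 51.7], np.int64(1733)), (0.57, [236.3, 187.6, 13.2, 29.2], np.int64(439))]
red_tip [(0.68, [225.9, 187.9, 70.3, 51.3], np.int64(1902)), (0.21, [258.4, 198.7, 18.5, 22.9], np.int64(352))]
```

```bash
cat >> h.py <<'E'
HUE={'pan_red':(172,8),'pan_yellow':(20,35),'pan_green':(50,75),'pan_blue':(100,120)}
def colmask(p,name):
    hsv=cv2.cvtColor(p['pixels'],cv2.COLOR_RGB2HSV);h=hsv[...,0].astype(int);lo,hi=HUE[name]
    m=((h>=lo)&(h<=hi)) if lo<hi else ((h>=lo)|(h<=hi))
    return m&(hsv[...,1]>150)&(hsv[...,2]>70)
def handle(p,name,c,z=0.):
    """colour blobs with tip near ring around centre c; returns candidates (tip-ish yaw, inner/outer)"""
    r,h,a,b=PANS[name]
    n,l,st,_=cv2.connectedComponentsWithStats(colmask(p,name).astype(np.uint8))
    out=[]
    for i in range(1,n):
        if st[i,4]<12: continue
        v,u=np.nonzero(l==i);P=np.array([at(p,uu,vv,z+(a+b)/2+.004)[:2] for uu,vv in zip(u,v)])
        d=P-c;R=np.hypot(*d.T)
        if .05<np.median(R)<.125 and R.max()<.15:
            m=d.mean(0);out.append((round(float(np.arctan2(m[1],m[0])),3),round(float(R.min()),3),round(float(R.max()),3),int(st[i,4]),l==i))
    return out
_old=regions_of
def regions_of(p,name,c=None):
    return _old(p,name)
def fitp(name,views,z=0.):
    """pan fit: network mask + colour handle"""
    ms=[];cs=[]
    for p in views:
        r=_old(p,name)
        if not(r and r[0]['score']>.3): continue
        m=r[0]['mask'].copy();v,u=np.nonzero(m);c=at(p,u.mean(),v.mean(),z+.03)[:2]
        hs=handle(p,name,c,z)
        for k in hs: m|=k[4]
        cs.append((c,hs));m=cv2.morphologyEx(m.astype(np.uint8),cv2.MORPH_CLOSE,np.ones((5,5)));ms.append((p,m.astype(float)))
    def cost(q):
        t=0
        for p,m in ms:
            R=rend(p,name,*q,z);t+=1-np.minimum(R,m).sum()/np.maximum(R,m).sum()
        return t/len(ms)
    c0=np.mean([c for c,_ in cs],0);ys=[k[0] for _,hs in cs for k in hs] or list(np.arange(0,6.28,.5))
    q=min(([*c0,a] for a in ys),key=cost)
    for st in(.02,.006):
        q=minimize(cost,q,method='Nelder-Mead',options=dict(initial_simplex=[q,[q[0]+st,q[1],q[2]],[q[0],q[1]+st,q[2]],[q[0],q[1],q[2]+8*st]],xatol=1e-4,fatol=1e-4,maxiter=150)).x
    hy=[[k[:4] for k in handle(p,name,q[:2],z)] for p in views]
    return np.round(np.r_[q,cost(q)],4),hy
E
python3 - <<'E'
from h import *
a,b=snap('scene'),snap('top')
for n in ['pan_yellow','pan_green','pan_blue','pan_red']:
    z=.012 if n=='pan_red' else 0
    f,hy=fitp(n,[a,b],z);print(n,f,hy)
    print('  sep',fitp(n,[a],z)[0],fitp(n,[b],z)[0])
# ramp: stop bar & rails
for nm,p in(('scene',a),('top',b)):
    big=cv2.resize(p['pixels'][160:300,180:340] if nm=='scene' else p['pixels'][110:270,210:340],None,fx=5 if nm=='scene' else 3.7,fy=5 if nm=='scene' else 3.7,interpolation=cv2.INTER_CUBIC)
    cv2.imwrite('pics/crop_%s.png'%nm,cv2.cvtColor(big,cv2.COLOR_RGB2BGR)[:600,:800])
    m=colmask(p,'pan_red');n,l,st,_=cv2.connectedComponentsWithStats(m.astype(np.uint8));print(nm,st[1:][st[1:,4]>10].tolist())
E
```

```text
pan_yellow [0.4318 0.2531 2.8643 0.0641] [[(2.831, 0.059, 0.123, 105)], [(2.952, 0.063, 0.116, 33)]]
  sep [0.4316 0.2554 2.8381 0.0426] [0.4307 0.2509 2.8517 0.0452]
pan_green [ 0.6327 -0.313   3.0724  0.0979] [[(3.051, 0.05, 0.119, 159)], [(0.859, 0.099, 0.126, 17), (0.665, 0.084, 0.102, 18)]]
  sep [ 0.6331 -0.3114  3.0689  0.0431] [ 0.6305 -0.3156  0.7322  0.2095]
pan_blue [ 0.4369 -0.2815  2.8746  0.1166] [[(2.847, 0.039, 0.122, 177)], [(2.9, 0.043, 0.119, 161)]]
  sep [ 0.4381 -0.279   2.8752  0.0928] [ 0.4367 -0.284   2.8765  0.074 ]
pan_red [ 0.5001 -0.0142  1.4662  0.2232] [[(1.457, 0.072, 0.124, 114)], [(1.463, 0.07, 0.119, 99)]]
  sep [ 0.5011 -0.011   1.4876  0.2373] [ 0.4999 -0.0159  1.4637  0.1762]
scene [[257, 171, 15, 14, 114], [347, 177, 38, 34, 364], [275, 231, 55, 58, 575]]
top [[173, 107, 37, 24, 384], [249, 125, 69, 17, 445], [224, 202, 19, 9, 99]]
```

View pics/crop_scene.png

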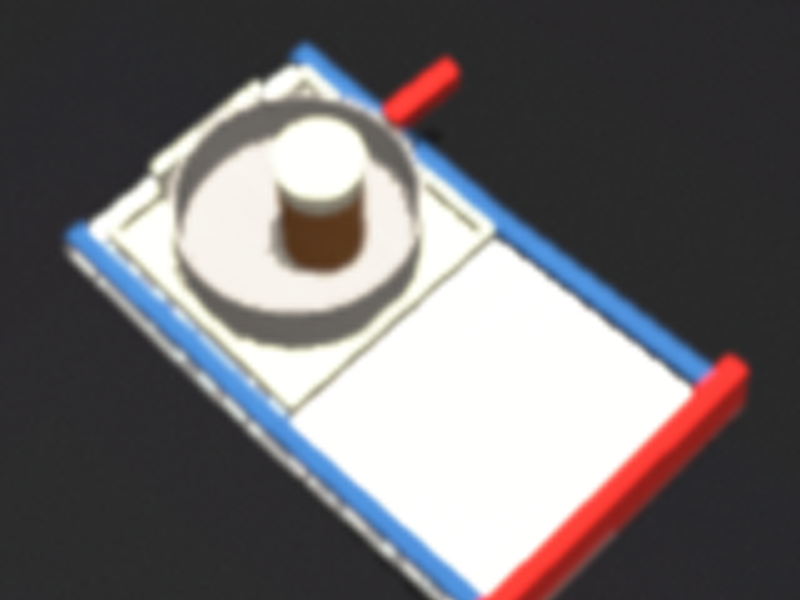

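View pics/crop_top.png

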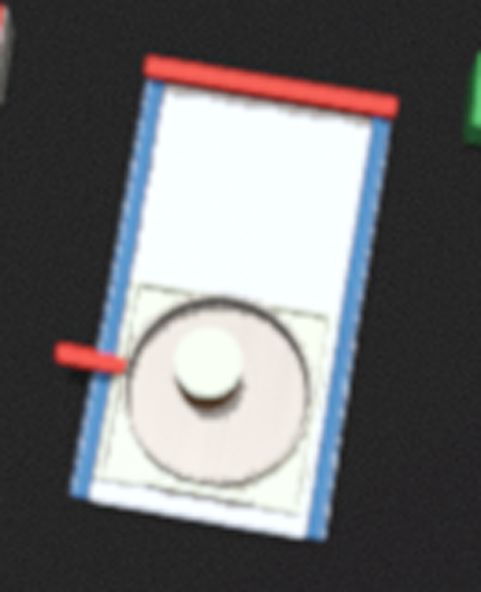

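```bash
cat >> h.py <<'E'
def plan(x,y,z,theta=None):
    s=manip.sense();R=np.array(s['ee_rot']);th=np.arctan2(R[1,1],R[0,1]);roll=0.
    if theta is not None:
        roll=-((theta-th+np.pi)%(2*np.pi)-np.pi)   # positive roll lowers theta
        c,q=np.cos(roll),np.sin(roll);R=R@np.array([[1,0,0],[0,c,-q],[0,q,c]])
    d=R.T@(np.array([x,y,z])-np.array(s['eef_pos']))*100
    print('t %.2f pos %s theta %.1f j6 %.2f j1 %.2f gap %.2f F %s'%(s['time_s'],np.round(s['eef_pos'],4),np.degrees(th),s['joint_positions'][5],s['joint_positions'][0],s['finger_gap']*8.7,np.round(s['ft_force'],1)))
    print('roll %.3f then shift cm %s'%(roll,np.round(d,2)))
E
python3 - <<'E'
from h import *
a,b=snap('scene'),snap('top')
print(regions_of(a,'ramp')[0]['score'])
# bar ends at z~.041 and rails
for nm,p in(('scene',a),('top',b)):
    hsv=cv2.cvtColor(p['pixels'],cv2.COLOR_RGB2HSV);m=colmask(p,'pan_red');n,l,st,_=cv2.connectedComponentsWithStats(m.astype(np.uint8))
    i=[i for i in range(1,n) if st[i,4]>440][0];r=cv2.minAreaRect(np.argwhere(l==i)[:,::-1].astype(np.float32));bp=cv2.boxPoints(r)
    print(nm,'bar',[np.round(at(p,*q,.038)[:2],3).tolist() for q in bp])
    # white cap: bright, low sat inside pan
    u0,v0=((243,193) if nm=='scene' else (266,209))
    if nm=='top':
        w=((hsv[...,1]<40)&(hsv[...,2]>235)).astype(np.uint8)
        print(p['pixels'][205:222:2,266].tolist(),p['pixels'][209,250:285:3].tolist())
g=cv2.cvtColor(b['pixels'][195:225,250:284],cv2.COLOR_RGB2GRAY);print(g[::2,::2])
plan(.511,-.006,.2,0.)
E
```

```text
0.66
scene bar [[0.717, -0.126], [0.729, 0.077], [0.753, 0.073], [0.739, -0.128]]
top bar [[0.738, 0.064], [0.758, 0.063], [0.742, -0.135], [0.723, -0.134]]
[[249, 255, 245], [249, 255, 245], [249, 255, 245], [250, 255, 245], [249, 255, 245], [248, 254, 243], [153, 155, 144], [81, 53, 34], [133, 124, 118]] [[241, 236, 229], [241, 235, 229], [240, 236, 229], [250, 255, 246], [250, 255, 245], [249, 255, 245], [249, 255, 245], [249, 255, 245], [248, 252, 242], [240, 235, 228], [241, 235, 228], [240, 234, 228]]
[[241 208 123 101 146 178 204 229 231 231 232 231 224 200 183 115 103]
 [203 115 128 201 230 234 235 237 236 236 236 235 235 233 233 218 184]
 [115 142 204 235 236 239 245 251 251 250 245 236 234 233 234 236 232]
 [140 213 237 236 240 249 252 252 252 252 252 249 235 233 235 235 236]
 [213 237 237 236 248 252 252 252 252 252 252 252 244 234 235 235 235]
 [237 237 237 239 251 252 252 252 252 252 252 252 249 235 236 236 236]
 [237 237 236 240 252 252 252 252 252 252 252 252 250 237 236 236 236]
 [237 237 237 236 250 252 252 252 252 252 252 252 250 237 236 236 235]
 [238 237 237 226 235 252 252 252 252 252 252 252 227 233 236 236 235]
 [237 237 237 225 170 242 252 252 252 252 252 239 153 217 236 236 236]
 [238 238 237 235 160 164 232 245 251 246 223 144 137 214 237 236 236]
 [238 238 237 237 217  84 103 140 153 139  93 102 159 233 237 236 236]
 [239 239 236 237 235 192  90  65  59  73 103 142 197 238 237 236 236]
 [239 238 237 237 237 234 200 138 126 142 157 200 231 237 237 236 237]
 [240 239 238 237 237 237 236 212 206 206 219 234 238 237 237 236 236]]
t 3.35 pos [0.2818 0.5579 0.2416] theta 63.2 j6 -0.18 j1 0.92 gap 8.73 F [-0.2 -0.6  0.1]
roll 1.103 then shift cm [ 4.15 22.92 56.39]
```

```bash
python3 - <<'E'
from h import *
b=snap('top');print('cap',at(b,266.3,207.6,.101)); plan(.511,-.006,.2,0.)
E
python3 -m pendant '[[8.7,0,0,0,0.123],[8.7,0,0,0,0.123],[8.7,0,0,0,0.123],[8.7,0,0,0,0.123],[8.7,0,0,0,0.123],[8.7,0,0,0,0.123],[8.7,0,0,0,0.123],[8.7,0,0,0,0.123],[8.7,0,0,0,0.119],[8.7,0,0,0,0]]'
```

```text
cap [ 0.50950321 -0.0086603   0.101     ]
t 3.40 pos [0.2818 0.5578 0.2416] theta 63.2 j6 -0.18 j1 0.92 gap 8.73 F [-0.3 -0.   0.2]
roll 1.103 then shift cm [ 4.16 22.92 56.38]
time_s: 4.23
eef_pos: [0.2818, 0.5579, 0.2416]
ee_rot: [[0.0, 1.0, -0.002], [0.0, -0.002, -1.0], [-1.0, 0.0, -0.0]]
ft_force: [-0.7, -1.0, -0.4]
finger_gap: 0.998
```

```bash
python3 -m pendant '[[8.7,0,1.43,3.52,0],[8.7,0,1.43,3.52,0],[8.7,0,1.43,3.52,0],[8.7,0,1.43,3.52,0],[8.7,0,1.43,3.52,0],[8.7,0,1.43,3.52,0],[8.7,0,1.43,3.52,0],[8.7,0,1.43,3.52,0]]'
python3 -m pendant '[[8.7,0,1.43,3.52,0],[8.7,0,1.43,3.52,0],[8.7,0,1.43,3.52,0],[8.7,0,1.43,3.52,0],[8.7,0,1.43,3.52,0],[8.7,0,1.43,3.52,0],[8.7,0,1.43,3.52,0],[8.7,0,1.43,3.52,0],[8.7,0,0,0,0],[8.7,0,0,0,0]]'
python3 - <<'E'
from h import *
plan(.510,-.0065,.085,0.)
a,b=snap('scene','s1.png'),snap('top','t1.png')
E
```

```text
time_s: 4.9
eef_pos: [0.3966, 0.2746, 0.2418]
ee_rot: [[0.001, 1.0, 0.004], [0.0, 0.004, -1.0], [-1.0, 0.001, -0.0]]
ft_force: [0.9, 0.7, -0.5]
finger_gap: 0.999
time_s: 5.73
eef_pos: [0.5115, -0.0073, 0.2416]
ee_rot: [[0.001, 1.0, -0.001], [0.0, -0.001, -1.0], [-1.0, 0.001, -0.0]]
ft_force: [-0.1, -0.2, -0.7]
finger_gap: 1.001
t 5.73 pos [ 0.5115 -0.0073  0.2416] theta -0.1 j6 -0.23 j1 -0.23 gap 8.71 F [-0.1 -0.2 -0.7]
roll -0.001 then shift cm [15.66 -0.16 -0.08]
```

View pics/s1.png

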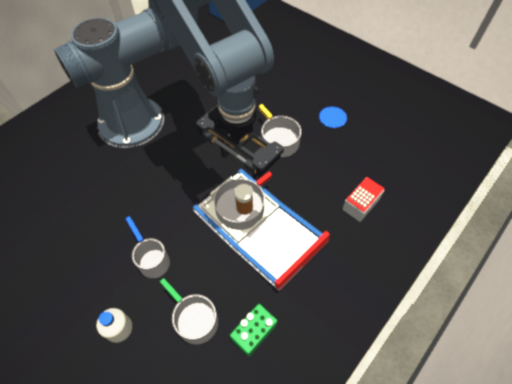

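The arm is over the pan and nothing else has moved; the jar is still at (243,200). I'll descend and grip it.

```bash
python3 -m pendant '[[8.7,3,0,0,0],[8.7,3,0,0,0],[8.7,3,0,0,0],[8.7,2.5,0,0,0],[8.7,2.2,0,0,0],[8.7,2,0,0,0],[8.7,0.9,-0.1,0,0],[8.7,0,0,0,0]]'
python3 -m pendant '[[4,0,0,0,0],[4,0,0,0,0],[4,0,0,0,0],[4,0,0,0,0],[4,0,0,0,0],[4,0,0,0,0],[4,0,0,0,0],[4,0,0,0,0]]' 25
python3 -m pendant '[[4,-1,0,0,0],[4,-2,0,0,0],[4,-3,0,0,0],[4,-3,0,0,0],[4,0,0,0,0]]'
python3 - <<'E'
from h import *
a,b=snap('scene','s2.png'),snap('top','t2.png')
plan(.498,.4465,.20,0.)
E
```

```text
time_s: 6.5
eef_pos: [0.5074, -0.0036, 0.0739]
ee_rot: [[-0.005, 1.0, 0.003], [0.001, 0.003, -1.0], [-1.0, -0.005, -0.001]]
ft_force: [0.3, 0.1, -0.7]
finger_gap: 1.001
time_s: 7.17
eef_pos: [0.5102, -0.0056, 0.076]
ee_rot: [[0.002, 1.0, -0.0], [-0.0, -0.0, -1.0], [-1.0, 0.002, 0.0]]
ft_force: [0.6, -0.9, 2.6]
finger_gap: 0.548
time_s: 7.58
eef_pos: [0.5126, -0.0059, 0.1707]
ee_rot: [[0.01, 1.0, 0.0], [-0.002, 0.0, -1.0], [-1.0, 0.01, 0.002]]
ft_force: [1.8, -0.6, -0.7]
finger_gap: 0.55
t 7.68 pos [ 0.51   -0.0054  0.1669] theta 0.0 j6 -0.23 j1 -0.23 gap 4.74 F [-1.3 -0.  -1.7]
roll 0.000 then shift cm [ -3.34  -1.19 -45.19]
```

View pics/s2.png

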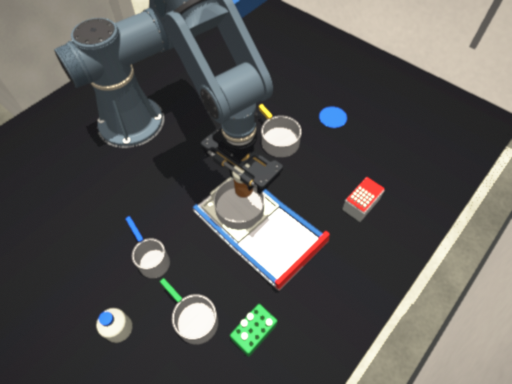

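```bash
python3 -m pendant '[[4,0,0,-1.5,0],[4,0,-0.1,-3,0],[4,0,-0.1,-3.7,0],[4,0,-0.1,-3.7,0],[4,0,-0.1,-3.7,0],[4,0,-0.1,-3.7,0],[4,0,-0.1,-3.7,0],[4,0,-0.1,-3.7,0]]'
python3 -m pendant '[[4,0,-0.1,-3.7,0],[4,0,-0.1,-3.7,0],[4,0,-0.1,-3.7,0],[4,0,-0.1,-3.7,0],[4,0,-0.1,-2.5,0],[4,0,0,-0.9,0],[4,0,0,0,0],[4,0,0,0,0],[4,0,0,0,0]]'
python3 - <<'E'
from h import *
a,b=snap('scene','s3.png'),snap('top','t3.png')
plan(.498,.4465,.0645,0.)
print(fit('jar',[a,b],z=manip.sense()['eef_pos'][2]-.06),[regions_of(p,'jar')[0]['score'] for p in (a,b) if regions_of(p,'jar')])
E
```

```text
time_s: 8.35
eef_pos: [0.5007, 0.2629, 0.1636]
ee_rot: [[-0.004, 1.0, -0.0], [-0.001, -0.0, -1.0], [-1.0, -0.004, 0.001]]
ft_force: [0.1, 0.2, -1.4]
finger_gap: 0.546
time_s: 9.1
eef_pos: [0.4971, 0.4416, 0.1644]
ee_rot: [[-0.003, 1.0, -0.001], [-0.002, -0.001, -1.0], [-1.0, -0.003, 0.002]]
ft_force: [-0.3, -0.8, -1.8]
finger_gap: 0.547
t 9.20 pos [0.4977 0.4417 0.1651] theta -0.1 j6 0.56 j1 0.56 gap 4.71 F [ 0.2  0.3 -1.5]
roll -0.002 then shift cm [10.06  0.04 -0.49]
(array([0.49647844, 0.4369666 , 0.12399869, 0.3681525 , 2.        ]), [0.83, 0.54]) [0.83, 0.54]
```

View pics/s3.png

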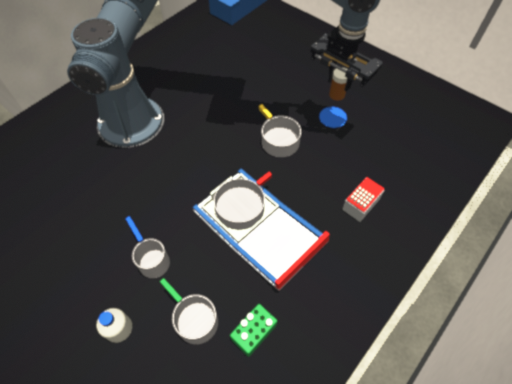

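View pics/t3.png

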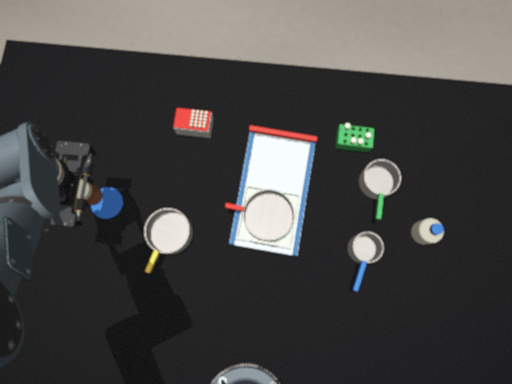

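The jar is held upright above the mat, with its cap at (340,75) in the scene view and the mat at (333,117). Next I lower it and release it.

```bash
python3 -m pendant '[[4,2.5,0,-0.2,0],[4,2.5,0,-0.2,0],[4,2,0,0,0],[4,1.5,0,0,0],[4,1,0,0,0],[4,0,0,0,0],[4,0,0,0,0]]'
python3 - <<'E'
from h import *
plan(.498,.4465,.0635,0.)
E
```

```text
time_s: 10.08
eef_pos: [0.4977, 0.4476, 0.0704]
ee_rot: [[-0.0, 1.0, -0.0], [-0.0, -0.0, -1.0], [-1.0, -0.0, 0.0]]
ft_force: [1.0, -0.2, -0.9]
finger_gap: 0.541
t 10.08 pos [0.4977 0.4476 0.0704] theta -0.0 j6 0.57 j1 0.57 gap 4.71 F [ 1.  -0.2 -0.9]
roll -0.000 then shift cm [0.69 0.03 0.11]
```

```bash
python3 -m pendant '[[4,0.2,0,0,0],[4,0.2,0,0,0],[4,0.2,0,0,0],[4,0.1,0,0,0],[4,0,0,0,0]]'
python3 -m pendant '[[5,0,0,0,0],[6,0,0,0,0],[7.5,0,0,0,0],[7.5,0,0,0,0],[7.5,0,0,0,0]]'
python3 -m pendant '[[7.5,-2,0,0,0],[7.5,-3,0,0,0],[7.5,-3,0,0,0],[7.5,-3,0,0,0],[7.5,-3,0,0,0],[7.5,0,0,0,0]]'
python3 - <<'E'
from h import *
a,b=snap('scene'),snap('top')
print(fit('jar',[a],z=.003),fit('mat',[a]),fit('jar',[b],z=.003))
f,hy=fitp('pan_yellow',[a,b]);print(f,hy)
x,y,w=f[:3];plan(x+.1*np.cos(w),y+.1*np.sin(w),.16,w-np.pi/2)
E
```

```text
time_s: 10.5
eef_pos: [0.4976, 0.4477, 0.0637]
ee_rot: [[0.0, 1.0, 0.0], [0.0, 0.0, -1.0], [-1.0, 0.0, -0.0]]
ft_force: [-0.3, -0.4, -0.0]
finger_gap: 0.545
time_s: 10.92
eef_pos: [0.4977, 0.4477, 0.0637]
ee_rot: [[0.0, 1.0, -0.0], [0.0, -0.0, -1.0], [-1.0, 0.0, -0.0]]
ft_force: [0.4, 0.5, 0.1]
finger_gap: 0.789
time_s: 11.42
eef_pos: [0.501, 0.45, 0.2111]
ee_rot: [[0.012, 1.0, 0.0], [0.007, 0.0, -1.0], [-1.0, 0.012, -0.007]]
ft_force: [0.4, -0.0, 1.2]
finger_gap: 0.864
(array([0.49886643, 0.44911441, 0.19677189, 0.13193056, 1.        ]), [0.69]) (array([0.49669745, 0.44650375, 0.21406223, 0.50542073, 1.        ]), [0.5]) (array([0.4956004 , 0.44487447, 0.05320899, 0.06919227, 1.        ]), [0.56])
[0.432  0.2514 2.8363 0.0631] [[(2.819, 0.06, 0.123, 109)], [(2.857, 0.064, 0.12, 102)]]
t 11.77 pos [0.4967 0.4471 0.2017] theta -0.0 j6 0.57 j1 0.57 gap 7.49 F [ 0.8  0.4 -0.6]
roll -1.266 then shift cm [  4.25 -20.6  -10.28]
```

```bash
python3 -m pendant '[[5,0,0,0,-0.12],[5,0,0,0,-0.12],[5,0,0,0,-0.12],[5,0,0,0,-0.12],[5,0,0,0,-0.12],[5,0,0,0,-0.12],[5,0,0,0,-0.12],[5,0,0,0,-0.12],[5,0,0,0,-0.12],[5,0,0,0,-0.12]]'
python3 -m pendant '[[5,0.5,-2.5,-1.3,-0.066],[5,0.5,-2.5,-1.3,0],[5,0.5,-2.6,-1.3,0],[5,0.5,-2.6,-1.3,0],[5,0.5,-2.6,-1.3,0],[5,0.5,-2.6,-1.3,0],[5,0.5,-2.6,-1.3,0],[5,0.5,-2.6,-1.2,0],[5,0,0,0,0],[5,0,0,0,0]]'
python3 - <<'E'
from h import *
a,b=snap('scene','s4.png'),snap('top','t4.png')
plan(.3365,.2822,.056,2.84-np.pi/2)
E
```

```text
time_s: 12.6
eef_pos: [0.4971, 0.4473, 0.202]
ee_rot: [[-0.002, 0.357, 0.934], [-0.001, 0.934, -0.357], [-1.0, -0.002, -0.002]]
ft_force: [-0.1, -0.2, 0.1]
finger_gap: 0.575
time_s: 13.43
eef_pos: [0.3344, 0.2822, 0.1627]
ee_rot: [[-0.003, 0.301, 0.954], [-0.002, 0.954, -0.301], [-1.0, -0.002, -0.003]]
ft_force: [0.7, 0.2, -0.0]
finger_gap: 0.575
t 13.53 pos [0.3374 0.284  0.1635] theta 72.5 j6 -0.82 j1 0.45 gap 5.03 F [-0.3  0.3 -0.1]
roll -0.003 then shift cm [10.75 -0.21 -0.05]
```

View pics/s4.png

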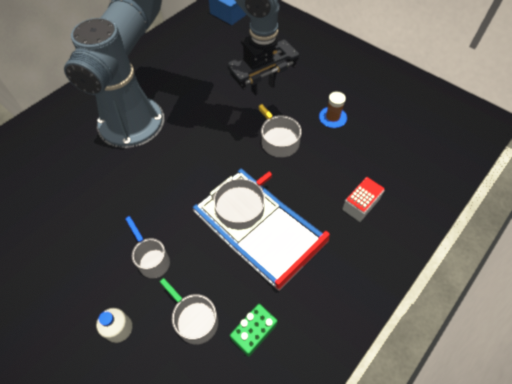

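The jar stands on the mat at (336,107), and the gripper is over the yellow handle. I'll descend and grip it.

```bash
python3 -m pendant '[[5,2.5,-0.1,0,0],[5,2.5,-0.1,0,0],[5,2,0,0,0],[5,1.5,0,0,0],[5,1.2,0,0,0],[5,1.05,0,0,0],[5,0,0,0,0],[5,0,0,0,0]]'
python3 -m pendant '[[1,0,0,0,0],[1,0,0,0,0],[1,0,0,0,0],[1,0,0,0,0],[1,0,0,0,0],[1,0,0,0,0],[1,0,0,0,0],[1,0,0,0,0],[1,0,0,0,0]]' 50
python3 - <<'E'
from h import *
plan(.3365,.2822,.056,2.84-np.pi/2)
E
python3 -m pendant '[[0.5,-0.5,0,0,0],[0.5,-1,0,0,0],[0.5,-1,0,0,0],[0.5,0,0,0,0],[0.5,0,0,0,0]]'
python3 - <<'E'
from h import *
a,b=snap('scene','s5.png'),snap('top','t5.png')
plan(.3365,.2822,.056,2.84-np.pi/2)
E
```

```text
time_s: 14.2
eef_pos: [0.3367, 0.2822, 0.0555]
ee_rot: [[0.0, 0.3, 0.954], [0.0, 0.954, -0.3], [-1.0, 0.0, 0.0]]
ft_force: [-0.6, 0.4, -0.6]
finger_gap: 0.576
time_s: 14.95
eef_pos: [0.3359, 0.2816, 0.0562]
ee_rot: [[0.001, 0.3, 0.954], [0.0, 0.954, -0.3], [-1.0, 0.0, 0.001]]
ft_force: [-0.0, -0.5, 1.8]
finger_gap: 0.131
t 14.95 pos [0.3359 0.2816 0.0562] theta 72.5 j6 -0.82 j1 0.44 gap 1.14 F [-0.  -0.5  1.8]
roll -0.003 then shift cm [0.02 0.07 0.04]
time_s: 15.37
eef_pos: [0.3357, 0.2815, 0.0814]
ee_rot: [[0.001, 0.3, 0.954], [0.0, 0.954, -0.3], [-1.0, 0.0, 0.0]]
ft_force: [0.2, -0.2, -1.5]
finger_gap: 0.127
t 15.47 pos [0.3353 0.2813 0.0808] theta 72.5 j6 -0.82 j1 0.44 gap 1.15 F [ 0.4 -0.  -1.9]
roll -0.003 then shift cm [2.48 0.12 0.09]
```

View pics/s5.png

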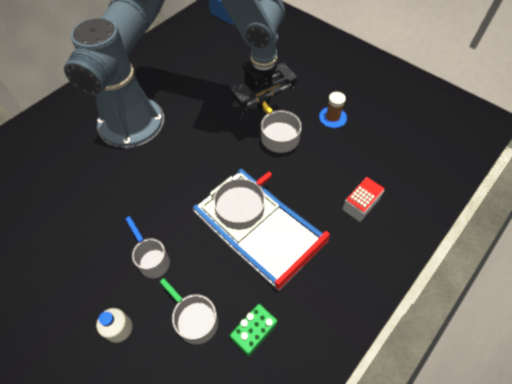

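```bash
python3 -m pendant '[[0.5,-1.5,0,0,0],[0.5,-2.5,0,0,0],[0.5,-2.5,0,0,0],[0.5,-2,0,0,0],[0.5,0,0,0,0],[0.5,0,0,0,0]]'
python3 - <<'E'
from h import *
a,b=snap('scene','s6.png'),snap('top','t6.png')
print(fitp('pan_red',[a,b],.012),fitp('pan_red',[a],.012)[0],fitp('pan_red',[b],.012)[0])
z=manip.sense()['eef_pos'][2]-.056
print(z,fitp('pan_yellow',[a],z)[0],fitp('pan_yellow',[b],z)[0])
plan(.5,-.014,.17,np.radians(25-90))
E
```

```text
time_s: 15.97
eef_pos: [0.3359, 0.2816, 0.1663]
ee_rot: [[0.001, 0.3, 0.954], [0.001, 0.954, -0.3], [-1.0, 0.001, 0.001]]
ft_force: [-0.5, -0.5, -1.2]
finger_gap: 0.137
(array([ 0.5008, -0.0141,  1.4652,  0.0533]), [[(1.466, 0.071, 0.124, 115)], [(1.471, 0.07, 0.119, 100)]]) [ 0.5021 -0.0116  1.4807  0.0401] [ 0.4994 -0.0159  1.462   0.0287]
0.10891399217164754 [0.4321 0.2542 2.8338 0.0529] [0.5163 0.3964 4.3419 0.7776]
t 16.37 pos [0.3353 0.2813 0.1653] theta 72.5 j6 -0.82 j1 0.44 gap 1.14 F [ 0.5 -0.9 -1.7]
roll 2.400 then shift cm [-0.48 33.72 -2.45]
```

View pics/t6.png

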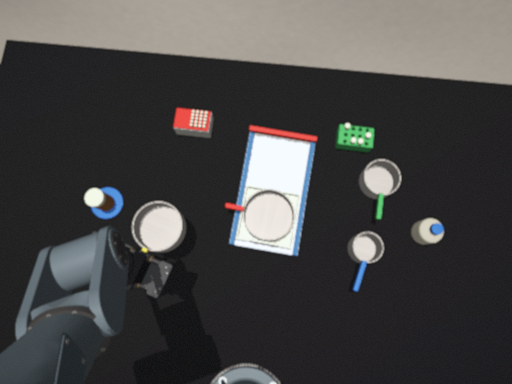

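```bash
python3 -m pendant '[[0.5,0,-0.8,1.5,0],[0.5,0,-1.4,2.7,0],[0.5,0,-1.6,3.2,0],[0.5,0,-1.6,3.2,0],[0.5,0,-1.6,3.2,0],[0.5,0,-1.6,3.2,0],[0.5,0,-1.6,3.2,0],[0.5,0,-1.6,3.2,0],[0.5,0,-1.6,3.2,0],[0.5,0,-1.6,2.9,0]]'
python3 -m pendant '[[0.5,0,-0.8,1.5,0],[0.5,0,-0.3,0.3,0],[0.5,0,0,0,0.05],[0.5,0,0,0,0.1],[0.5,0,0,0,0.12],[0.5,0,0,0,0.12],[0.5,0,0,0,0.12],[0.5,0,0,0,0.12],[0.5,0,0,0,0.12],[0.5,0,0,0,0.12]]'
python3 -m pendant '[[0.5,0,0,0,0.12],[0.5,0,0,0,0.12],[0.5,0,0,0,0.12],[0.5,0,0,0,0.12],[0.5,0,0,0,0.12],[0.5,0,0,0,0.12],[0.5,0,0,0,0.12],[0.5,0,0,0,0.12],[0.5,0,0,0,0.12],[0.5,0,0,0,0.12]]'
python3 -m pendant '[[0.5,0,0,0,0.12],[0.5,0,0,0,0.1],[0.5,0,0,0,0.08],[0.5,0,0,0,0.03],[0.5,0,0,0,0],[0.5,0,0,0,0]]'
python3 - <<'E'
from h import *
a,b=snap('scene','s7.png'),snap('top','t7.png')
s=manip.sense();z=s['eef_pos'][2]-.056
fa=fitp('pan_yellow',[a],z)[0];fb=fitp('pan_yellow',[b],z)[0];print(z,fa,fb,np.array(s['eef_pos'])-[*fa[:2],0])
plan(.5918,.0284,.16,np.radians(25-90))
E
```

```text
time_s: 17.2
eef_pos: [0.5734, 0.0482, 0.1655]
ee_rot: [[-0.0, 0.301, 0.954], [-0.0, 0.954, -0.301], [-1.0, -0.0, -0.0]]
ft_force: [-0.4, 1.2, -1.1]
finger_gap: 0.127
time_s: 18.03
eef_pos: [0.5843, 0.0351, 0.1654]
ee_rot: [[-0.003, 0.925, 0.381], [0.001, 0.381, -0.925], [-1.0, -0.002, -0.002]]
ft_force: [0.3, 0.2, -2.0]
finger_gap: 0.131
time_s: 18.87
eef_pos: [0.5845, 0.0351, 0.1655]
ee_rot: [[-0.002, 0.69, -0.724], [0.001, -0.724, -0.69], [-1.0, -0.002, 0.001]]
ft_force: [0.7, 0.0, -1.3]
finger_gap: 0.13
time_s: 19.37
eef_pos: [0.585, 0.0348, 0.1657]
ee_rot: [[-0.001, 0.425, -0.905], [0.0, -0.905, -0.425], [-1.0, -0.001, 0.001]]
ft_force: [0.1, 0.2, -1.2]
finger_gap: 0.133
0.1098573546325965 [ 0.4942 -0.0079  5.5077  0.1365] [ 0.4923 -0.0147  2.6023  0.3888] [0.09122096 0.04235631 0.16585735]
t 19.57 pos [0.5857 0.0342 0.166 ] theta -64.9 j6 1.00 j1 -0.13 gap 1.15 F [-0.3 -1.1 -1. ]
roll 0.001 then shift cm [ 0.6   0.79 -0.31]
```

View pics/s7.png

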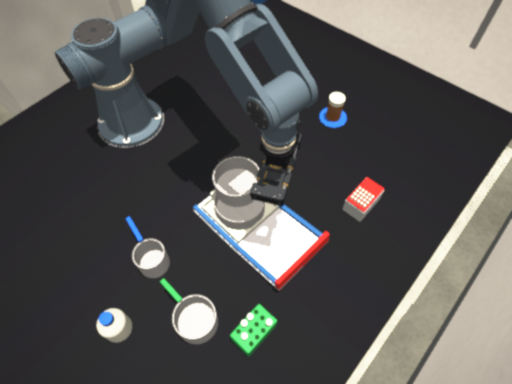

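View pics/t7.png

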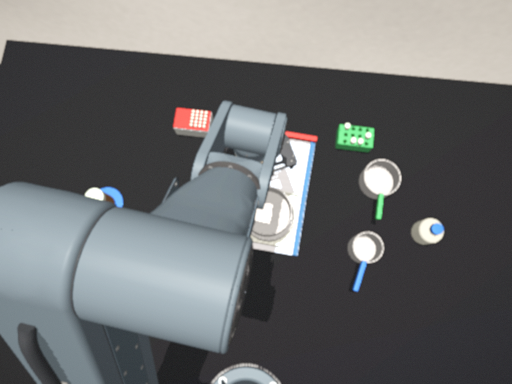

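```bash
python3 -m pendant '[[0.5,0.5,0.4,-0.2,0],[0.5,0.5,0.35,-0.15,0],[0.5,1.5,0,0,0],[0.5,1.5,0,0,0],[0.5,1,0,0,0],[0.5,0,0,0,0],[0.5,0,0,0,0]]'
python3 - <<'E'
from h import *
a=snap('scene','s8.png')
s=manip.sense();z=s['eef_pos'][2]-.056
print(z,fitp('pan_yellow',[a],z)[0])
plan(.5920,.0287,.072,np.radians(25-90))
E
```

```text
time_s: 20.15
eef_pos: [0.5919, 0.0285, 0.1152]
ee_rot: [[-0.002, 0.423, -0.906], [0.0, -0.906, -0.423], [-1.0, -0.001, 0.002]]
ft_force: [0.5, 0.3, -0.2]
finger_gap: 0.13
0.059927091277743656 [ 0.5018 -0.014   5.5251  0.1466]
t 20.25 pos [0.5929 0.0285 0.1165] theta -65.0 j6 0.99 j1 -0.14 gap 1.13 F [-0.9  0.8 -1.8]
roll 0.000 then shift cm [ 4.45 -0.05  0.08]
```

View pics/s8.png

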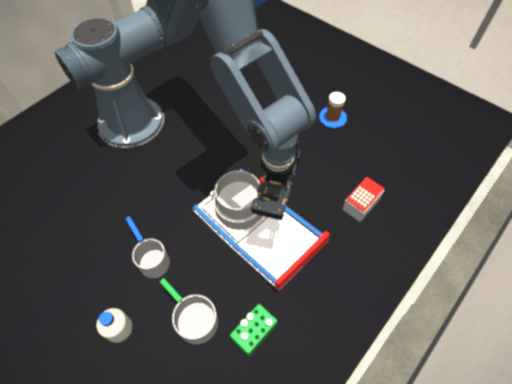

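```bash
python3 -m pendant '[[0.5,0.5,-0.1,0,0],[0.5,0.5,0,0,0],[0.5,0.5,0,0,0],[0.5,0.5,0,0,0],[0.5,0,0,0,0]]'
python3 -m pendant '[[0.5,0.6,0,0,0],[0.5,0.5,0,0,0],[0.5,0.5,0,0,0],[0.5,0.4,0,0,0],[0.5,0,0,0,0]]'
python3 - <<'E'
from h import *
a=snap('scene','s9.png')
plan(.5920,.0287,.072,np.radians(25-90))
E
```

```text
time_s: 20.67
eef_pos: [0.591, 0.0297, 0.0948]
ee_rot: [[-0.002, 0.423, -0.906], [0.0, -0.906, -0.423], [-1.0, -0.001, 0.002]]
ft_force: [-0.8, 0.6, -2.0]
finger_gap: 0.131
time_s: 21.08
eef_pos: [0.5911, 0.0296, 0.0749]
ee_rot: [[-0.002, 0.423, -0.906], [0.0, -0.906, -0.423], [-1.0, -0.001, 0.002]]
ft_force: [0.3, 0.5, -0.7]
finger_gap: 0.132
t 21.13 pos [0.5914 0.0296 0.0754] theta -65.0 j6 1.00 j1 -0.14 gap 1.16 F [ 0.2 -0.3 -0.5]
roll 0.000 then shift cm [ 0.34  0.11 -0.02]
```

View pics/s9.png

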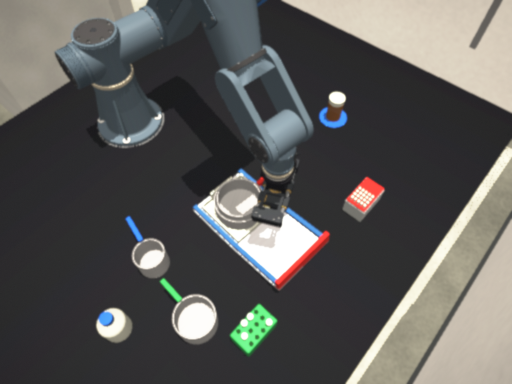

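The yellow pan is inside the red one and about 3 mm above its floor. I'll lower it the rest, release and retreat.

```bash
python3 -m pendant '[[0.5,0.15,0,0,0],[0.5,0.15,0,0,0],[0.5,0.05,0,0,0],[0.5,0,0,0,0]]'
python3 -m pendant '[[1.8,0,0,0,0],[2.5,0,0,0,0],[4,0,0,0,0],[4,0,0,0,0]]'
python3 -m pendant '[[4,-1,0,0,0],[4,-2,0,0,0],[4,-3,0,0,0],[4,-3,0,0,0],[4,0,0,0,0]]'
python3 - <<'E'
from h import *
plan(.5327,-.3075,.17,np.radians(-94))
E
```

```text
time_s: 21.47
eef_pos: [0.5921, 0.0296, 0.0729]
ee_rot: [[0.001, 0.423, -0.906], [-0.0, -0.906, -0.423], [-1.0, 0.0, -0.0]]
ft_force: [-0.4, 0.3, -1.1]
finger_gap: 0.132
time_s: 21.8
eef_pos: [0.5918, 0.0295, 0.0727]
ee_rot: [[0.0, 0.423, -0.906], [-0.0, -0.906, -0.423], [-1.0, 0.0, -0.0]]
ft_force: [0.2, -0.0, -0.4]
finger_gap: 0.351
time_s: 22.22
eef_pos: [0.5958, 0.0292, 0.1691]
ee_rot: [[0.012, 0.423, -0.906], [-0.002, -0.906, -0.423], [-1.0, 0.007, -0.01]]
ft_force: [0.8, -0.2, 0.5]
finger_gap: 0.458
t 22.22 pos [0.5958 0.0292 0.1691] theta -65.0 j6 1.00 j1 -0.14 gap 3.98 F [ 0.8 -0.2  0.5]
roll 0.507 then shift cm [-0.11 34.03  3.95]
```

```bash
python3 -m pendant '[[4,0,0,0,0.12],[4,0,0,0,0.12],[4,0,0,0,0.12],[4,0,0,0,0.12],[4,0,3.4,0.4,0.027],[4,0,3.4,0.4,0],[4,0,3.4,0.4,0],[4,0,3.4,0.4,0],[4,0,3.4,0.4,0],[4,0,3.4,0.4,0]]'
python3 -m pendant '[[4,0,3.4,0.4,0],[4,0,3.4,0.4,0],[4,0,3.4,0.4,0],[4,0,3.2,0.4,0],[4,0,0,0,0],[4,0,0,0,0]]'
python3 - <<'E'
from h import *
a,b=snap('scene','s10.png'),snap('top','t10.png')
print('Y',fitp('pan_yellow',[a],.016),fitp('pan_yellow',[b],.016))
print('R',fitp('pan_red',[a,b],.012))
for v in([a],[b]): print('G',fitp('pan_green',v))
plan(.5327,-.3075,.063,np.radians(-94))
E
```

```text
time_s: 23.05
eef_pos: [0.5539, -0.1738, 0.1628]
ee_rot: [[0.0, -0.07, -0.998], [-0.0, -0.998, 0.07], [-1.0, 0.0, -0.0]]
ft_force: [0.4, -0.4, -0.1]
finger_gap: 0.464
time_s: 23.55
eef_pos: [0.5285, -0.3069, 0.1626]
ee_rot: [[0.0, -0.074, -0.997], [-0.0, -0.997, 0.074], [-1.0, 0.0, -0.0]]
ft_force: [0.3, -0.2, 0.3]
finger_gap: 0.461
Y (array([ 0.4993, -0.011 ,  0.415 ,  0.1452]), [[(0.401, 0.061, 0.117, 77)]]) (array([ 0.6727, -0.3102,  2.4078,  0.6587]), [[]])
R (array([ 0.5036, -0.0117,  1.5051,  0.8286]), [[(1.492, 0.069, 0.122, 113)], [(1.5, 0.083, 0.115, 44)]])
G (array([ 0.6331, -0.3119,  3.0597,  0.074 ]), [[(3.062, 0.051, 0.119, 149)]])
G (array([ 0.6507, -0.3136,  2.3605,  0.5347]), [[]])
t 23.95 pos [ 0.5294 -0.3038  0.1626] theta -93.9 j6 0.94 j1 -0.70 gap 3.99 F [-0.5 -1.2  0.2]
roll 0.001 then shift cm [ 9.96  0.34 -0.36]
```

View pics/s10.png

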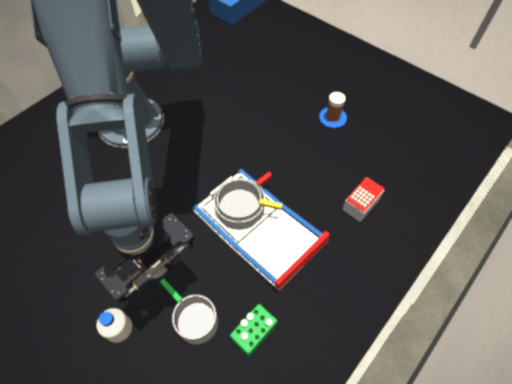

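View pics/t10.png

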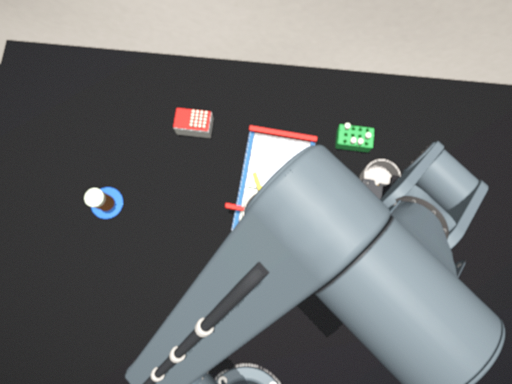

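Yellow is nested with its handle at (270,204) and clear of red. The jar stands on the mat. The gripper is over the green handle.

```bash
python3 -m pendant '[[4,2.5,0.1,-0.2,0],[4,2.5,0,-0.1,0],[4,2,0,0,0],[4,1.5,0,0,0],[4,1.0,0,0,0],[4,0.4,0,0,0],[4,0,0,0,0],[4,0,0,0,0]]'
python3 - <<'E'
from h import *
plan(.5328,-.3053,.063,np.radians(-94.4))
E
python3 -m pendant '[[1,0,0,0,0],[1,0,0,0,0],[1,0,0,0,0],[1,0,0,0,0],[1,0,0,0,0],[1,0,0,0,0],[1,0,0,0,0],[1,0,0,0,0],[1,0,0,0,0]]' 50
python3 -m pendant '[[0.5,-0.5,0,0,0],[0.5,-1,0,0,0],[0.5,-1.5,0,0,0],[0.5,-2,0,0,0],[0.5,-2.5,0,0,0],[0.5,-2.5,0,0,0],[0.5,-1,0,0,0],[0.5,0,0,0,0],[0.5,0,0,0,0]]'
python3 - <<'E'
from h import *
a=snap('scene','s11.png')
s=manip.sense();z=s['eef_pos'][2]-.063
print(z,fitp('pan_green',[a],z))
plan(.583,-.0725,.175,np.radians(55))
E
```

```text
time_s: 24.62
eef_pos: [0.5325, -0.3063, 0.0641]
ee_rot: [[0.001, -0.07, -0.998], [-0.001, -0.998, 0.07], [-1.0, 0.001, -0.001]]
ft_force: [0.3, 0.5, 0.4]
finger_gap: 0.461
t 24.62 pos [ 0.5325 -0.3063  0.0641] theta -94.0 j6 0.94 j1 -0.70 gap 4.01 F [0.3 0.5 0.4]
roll 0.007 then shift cm [ 0.11 -0.1  -0.02]
time_s: 25.37
eef_pos: [0.532, -0.3061, 0.0637]
ee_rot: [[-0.0, -0.07, -0.998], [-0.0, -0.998, 0.07], [-1.0, 0.0, 0.0]]
ft_force: [-0.8, 0.3, 1.8]
finger_gap: 0.128
time_s: 26.12
eef_pos: [0.5319, -0.3061, 0.1738]
ee_rot: [[0.0, -0.07, -0.998], [-0.0, -0.998, 0.07], [-1.0, 0.0, -0.0]]
ft_force: [0.3, 1.0, -1.7]
finger_gap: 0.139
0.10967664149346801 (array([ 0.6319, -0.3107,  3.0806,  0.0793]), [[(3.084, 0.05, 0.093, 113)]])
t 26.22 pos [ 0.531  -0.3053  0.1721] theta -94.0 j6 0.94 j1 -0.70 gap 1.17 F [ 0.7  0.1 -1.6]
roll -2.601 then shift cm [-0.26 22.05 -9.1 ]
```

View pics/s11.png

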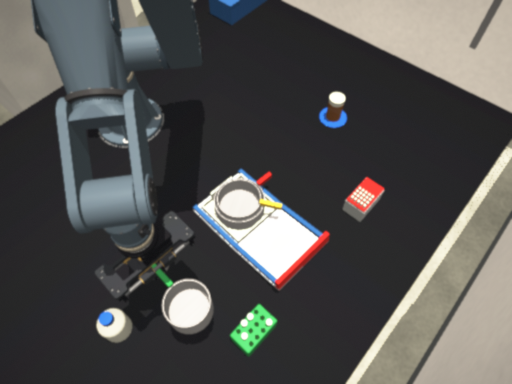

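```bash
python3 -m pendant '[[0.5,0,-1.5,-0.2,0],[0.5,0,-3,-0.5,0],[0.5,0,-3.5,-0.5,0],[0.5,0,-3.5,-0.5,0],[0.5,0,-3.5,-0.5,0],[0.5,0,-3.5,-0.5,0],[0.5,0,-3,-0.5,0],[0.5,0,-1.5,-0.3,0],[0.5,0,-0.7,0,0],[0.5,0,0,0,0]]'
python3 -m pendant '[[0.5,0,0,0,-0.06],[0.5,0,0,0,-0.12],[0.5,0,0,0,-0.12],[0.5,0,0,0,-0.12],[0.5,0,0,0,-0.12],[0.5,0,0,0,-0.12],[0.5,0,0,0,-0.12],[0.5,0,0,0,-0.12],[0.5,0,0,0,-0.12],[0.5,0,0,0,-0.12]]'
python3 -m pendant '[[0.5,0,0,0,-0.12],[0.5,0,0,0,-0.12],[0.5,0,0,0,-0.12],[0.5,0,0,0,-0.12],[0.5,0,0,0,-0.12],[0.5,0,0,0,-0.12],[0.5,0,0,0,-0.12],[0.5,0,0,0,-0.12],[0.5,0,0,0,-0.12],[0.5,0,0,0,-0.12]]'
python3 -m pendant '[[0.5,0,0,0,-0.12],[0.5,0,0,0,-0.08],[0.5,0,0,0,-0.06],[0.5,0,0,0,0],[0.5,0,0,0,0]]'
python3 - <<'E'
from h import *
a=snap('scene','s12.png')
s=manip.sense();z=s['eef_pos'][2]-.0637
print(z,fitp('pan_green',[a],z))
plan(.583,-.071,.084,np.radians(55))
E
```

```text
time_s: 27.05
eef_pos: [0.5827, -0.0695, 0.1724]
ee_rot: [[-0.003, -0.067, -0.998], [0.001, -0.998, 0.067], [-1.0, -0.001, 0.003]]
ft_force: [0.5, 0.4, -1.9]
finger_gap: 0.133
time_s: 27.88
eef_pos: [0.583, -0.0737, 0.173]
ee_rot: [[-0.001, 0.879, -0.477], [-0.0, -0.477, -0.879], [-1.0, -0.001, 0.001]]
ft_force: [0.8, -0.0, -0.8]
finger_gap: 0.132
time_s: 28.72
eef_pos: [0.5832, -0.0738, 0.173]
ee_rot: [[-0.001, 0.763, 0.646], [-0.0, 0.646, -0.763], [-1.0, -0.001, -0.0]]
ft_force: [-0.2, -0.0, -1.0]
finger_gap: 0.129
time_s: 29.13
eef_pos: [0.5833, -0.0733, 0.1732]
ee_rot: [[-0.0, 0.577, 0.817], [-0.0, 0.817, -0.577], [-1.0, -0.0, -0.0]]
ft_force: [-0.3, 0.3, -2.0]
finger_gap: 0.128
0.10957880532634814 (array([ 0.5385, -0.0227,  5.4904,  0.968 ]), [[(-0.793, 0.069, 0.083, 24)]])
t 29.23 pos [ 0.5834 -0.0729  0.1733] theta 54.8 j6 -1.27 j1 -0.31 gap 1.12 F [ 0.2  0.4 -0.6]
roll -0.003 then shift cm [ 8.93  0.13 -0.14]
```

View pics/s12.png

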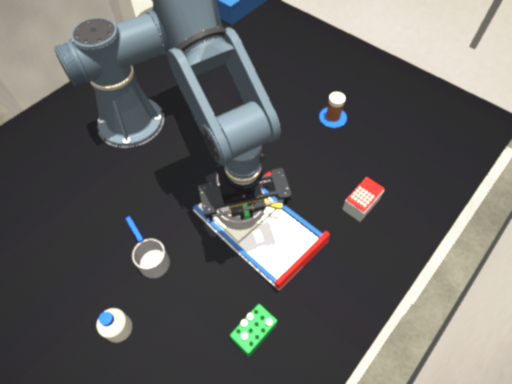

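```bash
python3 -m pendant '[[0.5,1,0.13,-0.14,0],[0.5,1.2,0,0,0],[0.5,1,0,0,0],[0.5,0.5,0,0,0],[0.5,0,0,0,0],[0.5,0,0,0,0]]'
python3 - <<'E'
from h import *
a,b=snap('scene','s13.png'),snap('top','t13.png')
plan(.583,-.071,.084,np.radians(55))
cv2.imwrite('pics/c13.png',cv2.cvtColor(np.vstack([cv2.resize(p['pixels'][v:v+90,u:u+160],None,fx=3.3,fy=3.3,interpolation=cv2.INTER_CUBIC) for p,u,v in((a,170,150),(b,200,160))]),cv2.COLOR_RGB2BGR))
E
```

```text
time_s: 29.73
eef_pos: [0.583, -0.0702, 0.136]
ee_rot: [[-0.001, 0.574, 0.819], [0.0, 0.819, -0.574], [-1.0, -0.0, -0.001]]
ft_force: [0.2, 0.1, -1.6]
finger_gap: 0.133
t 29.83 pos [ 0.5836 -0.0704  0.1368] theta 54.9 j6 -1.27 j1 -0.31 gap 1.15 F [-0.3 -0.1 -1. ]
roll -0.001 then shift cm [ 5.28 -0.08 -0.02]
```

View pics/c13.png

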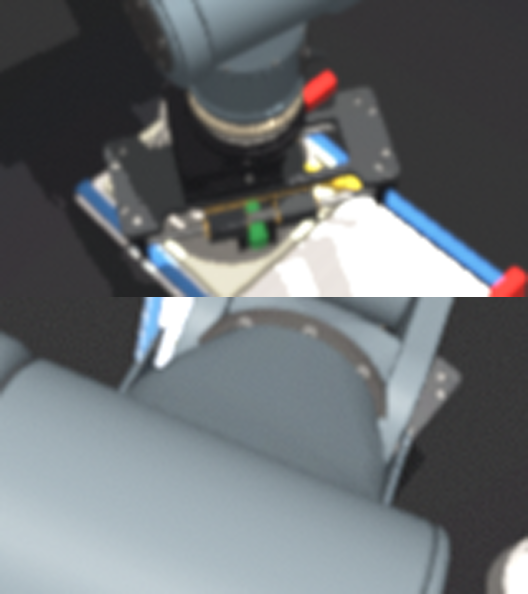

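The gripper hides the pan in both views, so I'll lower in small steps and watch the force.

```bash
python3 -m pendant '[[0.5,0.4,-0.05,0,0],[0.5,0.4,0,0,0],[0.5,0.4,0,0,0],[0.5,0,0,0,0]]'
python3 -m pendant '[[0.5,0.4,0,0,0],[0.5,0.4,0,0,0],[0.5,0.4,0,0,0],[0.5,0,0,0,0]]'
python3 -m pendant '[[0.5,0.4,0,0,0],[0.5,0.4,0,0,0],[0.5,0.4,0,0,0],[0.5,0.4,0,0,0],[0.5,0,0,0,0]]'
python3 -m pendant '[[0.5,0.3,0,0,0],[0.5,0.3,0,0,0],[0.5,0.2,0,0,0],[0.5,0,0,0,0],[0.5,0,0,0,0]]'
```

```text
time_s: 30.17
eef_pos: [0.5823, -0.0706, 0.1237]
ee_rot: [[-0.002, 0.574, 0.819], [0.0, 0.819, -0.574], [-1.0, -0.001, -0.002]]
ft_force: [0.1, -0.2, -0.8]
finger_gap: 0.13
time_s: 30.5
eef_pos: [0.5823, -0.0706, 0.1115]
ee_rot: [[-0.002, 0.574, 0.819], [0.001, 0.819, -0.574], [-1.0, -0.001, -0.002]]
ft_force: [0.6, 0.6, -1.2]
finger_gap: 0.127
time_s: 30.92
eef_pos: [0.5823, -0.0706, 0.0956]
ee_rot: [[-0.002, 0.574, 0.819], [0.001, 0.819, -0.574], [-1.0, -0.001, -0.002]]
ft_force: [-0.2, 0.3, -1.5]
finger_gap: 0.135
time_s: 31.33
eef_pos: [0.5828, -0.0707, 0.0884]
ee_rot: [[-0.0, 0.574, 0.819], [0.0, 0.819, -0.574], [-1.0, -0.0, -0.0]]
ft_force: [0.5, 0.2, -0.7]
finger_gap: 0.137
```

```bash
python3 -m pendant '[[0.5,0.2,0,0,0],[0.5,0.15,0,0,0],[0.5,0.1,0,0,0],[0.5,0,0,0,0]]'
python3 -m pendant '[[1.8,0,0,0,0],[2.5,0,0,0,0],[4,0,0,0,0],[4,0,0,0,0]]'
python3 -m pendant '[[4,-1,0,0,0],[4,-2,0,0,0],[4,-3,0,0,0],[4,-3,0,0,0],[4,0,0,0,0]]'
python3 - <<'E'
from h import *
plan(.340,-.2553,.18,np.radians(-105))
E
```

```text
time_s: 31.67
eef_pos: [0.583, -0.0708, 0.0842]
ee_rot: [[0.0, 0.574, 0.819], [-0.0, 0.819, -0.574], [-1.0, 0.0, 0.0]]
ft_force: [0.4, -0.9, 0.5]
finger_gap: 0.128
time_s: 32.0
eef_pos: [0.5828, -0.0707, 0.0841]
ee_rot: [[-0.0, 0.574, 0.819], [0.0, 0.819, -0.574], [-1.0, -0.0, -0.0]]
ft_force: [0.0, -0.2, -0.2]
finger_gap: 0.35
time_s: 32.42
eef_pos: [0.5866, -0.0718, 0.1805]
ee_rot: [[0.012, 0.574, 0.819], [-0.004, 0.819, -0.574], [-1.0, 0.004, 0.012]]
ft_force: [0.4, -0.2, 0.2]
finger_gap: 0.457
t 32.42 pos [ 0.5866 -0.0718  0.1805] theta 55.0 j6 -1.27 j1 -0.31 gap 3.98 F [ 0.4 -0.2  0.2]
roll 2.792 then shift cm [-0.16 24.11 19.07]
```

```bash
python3 -m pendant '[[4,0,-3.3,-1.1,0],[4,0,-3.6,-1.2,0],[4,0,-3.6,-1.2,0],[4,0,-3.6,-1.2,0],[4,0,-3.6,-1.2,0],[4,0,-3.6,-1.2,0],[4,0,-3.6,-1.2,0],[4,0,-3.6,-1.0,0],[4,0,0,0,0.12],[4,0,0,0,0.12]]'
python3 -m pendant '[[4,0,0,0,0.12],[4,0,0,0,0.12],[4,0,0,0,0.12],[4,0,0,0,0.12],[4,0,0,0,0.12],[4,0,0,0,0.12],[4,0,0,0,0.12],[4,0,0,0,0.12],[4,0,0,0,0.12],[4,0,0,0,0.12]]'
python3 -m pendant '[[4,0,0,0,0.12],[4,0,0,0,0.12],[4,0,0,0,0.12],[4,0,0,0,0.12],[4,0,0,0,0.12],[4,0,0,0,0.12],[4,0,0,0,0.12],[4,0,0,0,0.12],[4,0,0,0,0.12],[4,0,0,0,0.12]]'
python3 -m pendant '[[4,0,0,0,0.12],[4,0,0,0,0.03],[4,0,0,0,0],[4,0,0,0,0]]'
python3 - <<'E'
from h import *
a,b=snap('scene','s14.png'),snap('top','t14.png')
for n,z in(('pan_red',.012),('pan_yellow',.016),('pan_green',.020),('pan_blue',0)):
    for v in([a],[b]):
        try: print(n,fitp(n,v,z))
        except Exception as e: print(n,'-',e)
plan(.340,-.2553,.07,np.radians(-105))
E
```

```text
time_s: 33.25
eef_pos: [0.3414, -0.2523, 0.1744]
ee_rot: [[0.0, 0.76, 0.65], [-0.0, 0.65, -0.76], [-1.0, -0.0, 0.0]]
ft_force: [0.3, 0.9, 0.4]
finger_gap: 0.461
time_s: 34.08
eef_pos: [0.343, -0.2506, 0.1743]
ee_rot: [[0.0, 0.884, -0.468], [-0.0, -0.468, -0.884], [-1.0, 0.0, 0.0]]
ft_force: [0.7, -0.1, 0.2]
finger_gap: 0.462
time_s: 34.92
eef_pos: [0.343, -0.2506, 0.1744]
ee_rot: [[0.0, -0.116, -0.993], [-0.0, -0.993, 0.116], [-1.0, 0.0, -0.0]]
ft_force: [-1.0, -0.4, 0.6]
finger_gap: 0.458
time_s: 35.25
eef_pos: [0.3431, -0.2506, 0.1743]
ee_rot: [[0.0, -0.256, -0.967], [-0.0, -0.967, 0.256], [-1.0, 0.0, -0.0]]
ft_force: [-0.2, 0.1, -0.0]
finger_gap: 0.458
pan_red (array([ 0.5009, -0.0105,  1.4811,  0.7576]), [[(1.463, 0.07, 0.12, 112)]])
pan_red (array([ 0.4995, -0.0158,  1.4544,  0.7579]), [[(1.464, 0.085, 0.12, 46)]])
pan_yellow (array([ 0.5035, -0.0149,  0.49  ,  0.7362]), [[(0.444, 0.06, 0.114, 54)]])
pan_yellow (array([ 0.5005, -0.0173,  0.4508,  0.7442]), [[]])
pan_green (array([ 0.4973, -0.0081, -0.6264,  0.1308]), [[(-0.661, 0.059, 0.085, 14)]])
pan_green (array([ 0.5008, -0.0163,  3.0747,  0.1851]), [[]])
pan_blue (array([ 0.4375, -0.2781,  2.8841,  0.0627]), [[(2.885, 0.038, 0.12, 168)]])
pan_blue (array([ 0.4379, -0.2836,  2.0007,  0.208 ]), [[]])
t 35.75 pos [ 0.3431 -0.2506  0.174 ] theta -104.9 j6 0.94 j1 -0.90 gap 4.02 F [-0.2 -0.3 -0.4]
roll 0.002 then shift cm [10.4   0.53  0.18]
```

View pics/s14.png

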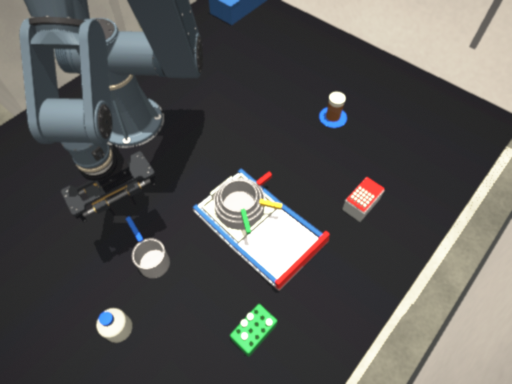

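View pics/t14.png

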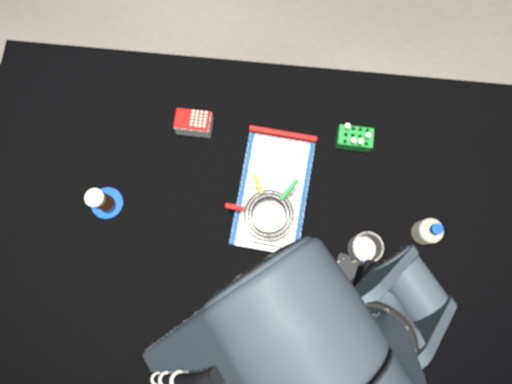

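Green is nested concentrically, with its handle at (246,221) and clear of yellow. Next I grip blue.

```bash
python3 -m pendant '[[4,2.5,0.3,0,0],[4,2.5,0.2,0.1,0],[4,2,0,0,0],[4,1.5,0,0,0],[4,1.2,0,0,0],[4,0.7,0,0,0],[4,0,0,0,0],[4,0,0,0,0]]'
python3 - <<'E'
from h import *
plan(.3409,-.2552,.070,np.radians(-105))
E
python3 -m pendant '[[1,0,0,0,0],[1,0,0,0,0],[1,0,0,0,0],[1,0,0,0,0],[1,0,0,0,0],[1,0,0,0,0],[1,0,0,0,0],[1,0,0,0,0],[1,0,0,0,0]]' 50
python3 -m pendant '[[0.5,-0.5,0,0,0],[0.5,-1,0,0,0],[0.5,-1.5,0,0,0],[0.5,-2,0,0,0],[0.5,-2.5,0,0,0],[0.5,-2.5,0,0,0],[0.5,-1.5,0,0,0],[0.5,0,0,0,0],[0.5,0,0,0,0]]'
python3 - <<'E'
from h import *
a=snap('scene','s15.png')
s=manip.sense();z=s['eef_pos'][2]-.07
print(z,fitp('pan_blue',[a],z))
plan(.4915,-.1132,.187,np.radians(-5))
E
```

```text
time_s: 36.42
eef_pos: [0.3409, -0.2552, 0.07]
ee_rot: [[-0.0, -0.257, -0.966], [0.0, -0.966, 0.257], [-1.0, -0.0, 0.0]]
ft_force: [-0.3, 0.0, -0.6]
finger_gap: 0.459
t 36.42 pos [ 0.3409 -0.2552  0.07  ] theta -104.9 j6 0.92 j1 -0.91 gap 3.99 F [-0.3  0.  -0.6]
roll 0.002 then shift cm [-0. -0. -0.]
time_s: 37.17
eef_pos: [0.3408, -0.2551, 0.0701]
ee_rot: [[-0.0, -0.257, -0.966], [0.0, -0.966, 0.257], [-1.0, 0.0, 0.0]]
ft_force: [-1.2, 0.0, 1.5]
finger_gap: 0.135
time_s: 37.92
eef_pos: [0.3409, -0.2553, 0.1856]
ee_rot: [[0.001, -0.257, -0.966], [-0.001, -0.966, 0.257], [-1.0, 0.001, -0.001]]
ft_force: [-0.5, -0.3, -0.8]
finger_gap: 0.128
0.11470353852518853 (array([ 0.4363, -0.2788,  2.8878,  0.0952]), [[(2.884, 0.038, 0.109, 168)]])
t 38.02 pos [ 0.3402 -0.2544  0.1842] theta -104.9 j6 0.92 j1 -0.91 gap 1.09 F [-0.3  0.2 -0.3]
roll -1.744 then shift cm [ -0.28  13.84 -15.39]
```

View pics/s15.png

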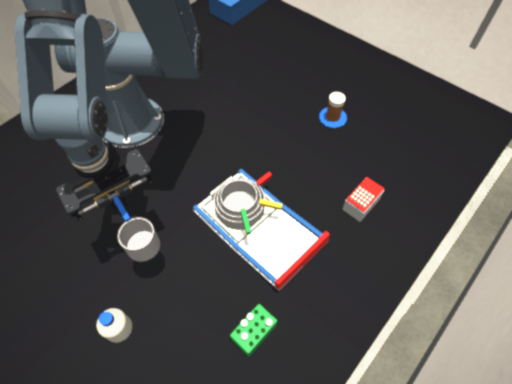

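```bash
python3 -m pendant '[[0.5,0,-1.2,-0.8,0],[0.5,0,-2.6,-1.6,0],[0.5,0,-3,-1.9,0],[0.5,0,-3,-1.9,0],[0.5,0,-3,-1.9,0],[0.5,0,-2.7,-1.7,0],[0.5,0,-1.5,-0.8,0],[0.5,0,-0.6,-0.4,0],[0.5,0,0,0,-0.06],[0.5,0,0,0,-0.12]]'
python3 -m pendant '[[0.5,0,0,0,-0.12],[0.5,0,0,0,-0.12],[0.5,0,0,0,-0.12],[0.5,0,0,0,-0.12],[0.5,0,0,0,-0.12],[0.5,0,0,0,-0.12],[0.5,0,0,0,-0.12],[0.5,0,0,0,-0.12],[0.5,0,0,0,-0.12],[0.5,0,0,0,-0.12]]'
python3 -m pendant '[[0.5,0,0,0,-0.12],[0.5,0,0,0,-0.12],[0.5,0,0,0,-0.08],[0.5,0,0,0,-0.04],[0.5,0,0,0,0],[0.5,0,0,0,0]]'
python3 - <<'E'
from h import *
a,b=snap('scene','s16.png'),snap('top')
s=manip.sense();z=s['eef_pos'][2]-.07
print(z,fitp('pan_blue',[a],z))
plan(.4916,-.1126,.094,np.radians(-5))
E
```

```text
time_s: 38.85
eef_pos: [0.4915, -0.1129, 0.1834]
ee_rot: [[-0.004, -0.075, -0.997], [0.001, -0.997, 0.075], [-1.0, -0.001, 0.004]]
ft_force: [-0.9, 0.2, -0.5]
finger_gap: 0.134
time_s: 39.68
eef_pos: [0.491, -0.1139, 0.1836]
ee_rot: [[-0.003, 0.902, -0.431], [0.001, -0.431, -0.902], [-1.0, -0.003, 0.0]]
ft_force: [-0.0, -0.3, -1.4]
finger_gap: 0.135
time_s: 40.18
eef_pos: [0.4915, -0.1138, 0.1841]
ee_rot: [[-0.002, 0.996, -0.093], [0.001, -0.093, -0.996], [-1.0, -0.002, -0.001]]
ft_force: [-0.1, -0.0, -0.4]
finger_gap: 0.133
0.11443611586720304 (array([ 0.5   , -0.01  , -0.0082,  0.3592]), [[(0.038, 0.082, 0.126, 20)]])
t 40.33 pos [ 0.492  -0.1136  0.1846] theta -5.3 j6 -0.36 j1 -0.45 gap 1.17 F [-0.1 -0.2 -0.4]
roll -0.005 then shift cm [ 9.06 -0.04 -0.09]
```

View pics/s16.png

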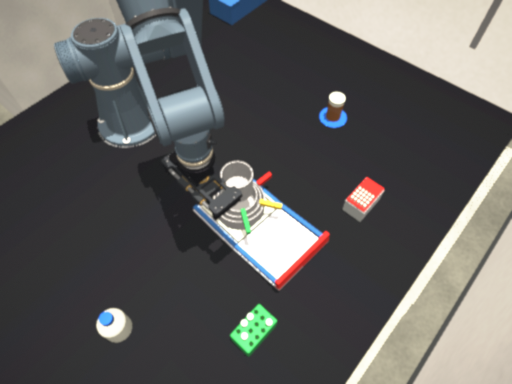

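```bash
python3 -m pendant '[[0.5,1,0,-0.1,0],[0.5,1,0,0,0],[0.5,0.8,0,0,0],[0.5,0.4,0,0,0],[0.5,0,0,0,0]]'
python3 -m pendant '[[0.5,0.4,0,0,0],[0.5,0.4,0,0,0],[0.5,0.4,0,0,0],[0.5,0.4,0,0,0],[0.5,0,0,0,0]]'
python3 -m pendant '[[0.5,0.4,0,0,0],[0.5,0.4,0,0,0],[0.5,0.4,0,0,0],[0.5,0.4,0,0,0],[0.5,0,0,0,0]]'
python3 -m pendant '[[0.5,0.4,0,0,0],[0.5,0.4,0,0,0],[0.5,0.4,0,0,0],[0.5,0.4,0,0,0],[0.5,0,0,0,0],[0.5,0,0,0,0]]'
python3 - <<'E'
from h import *
a,b=snap('scene','s17.png'),snap('top')
s=manip.sense();z=s['eef_pos'][2]-.07
print(z,fitp('pan_blue',[a],z))
plan(.4916,-.1126,.094,np.radians(-5))
E
```

```text
time_s: 40.75
eef_pos: [0.4918, -0.1122, 0.1521]
ee_rot: [[-0.002, 0.996, -0.091], [0.001, -0.091, -0.996], [-1.0, -0.002, -0.001]]
ft_force: [-0.2, 0.2, -0.5]
finger_gap: 0.134
time_s: 41.17
eef_pos: [0.4921, -0.1122, 0.1363]
ee_rot: [[-0.001, 0.996, -0.091], [0.001, -0.091, -0.996], [-1.0, -0.001, -0.0]]
ft_force: [-0.0, 0.5, -0.8]
finger_gap: 0.133
time_s: 41.58
eef_pos: [0.492, -0.1122, 0.1202]
ee_rot: [[-0.001, 0.996, -0.091], [0.001, -0.091, -0.996], [-1.0, -0.002, -0.001]]
ft_force: [-0.3, -0.2, -0.4]
finger_gap: 0.13
time_s: 42.08
eef_pos: [0.4923, -0.1123, 0.1047]
ee_rot: [[-0.001, 0.996, -0.091], [0.0, -0.091, -0.996], [-1.0, -0.001, -0.0]]
ft_force: [1.0, 0.7, -0.5]
finger_gap: 0.134
0.035061710282708505 (array([4.908e-01, 3.000e-04, 3.911e-01, 4.209e-01]), [[(0.385, 0.069, 0.108, 17)]])
t 42.23 pos [ 0.4926 -0.1125  0.1052] theta -5.2 j6 -0.35 j1 -0.45 gap 1.14 F [ 0.3 -0.1 -1.5]
roll -0.004 then shift cm [ 1.12 -0.1   0.02]
```

View pics/s17.png

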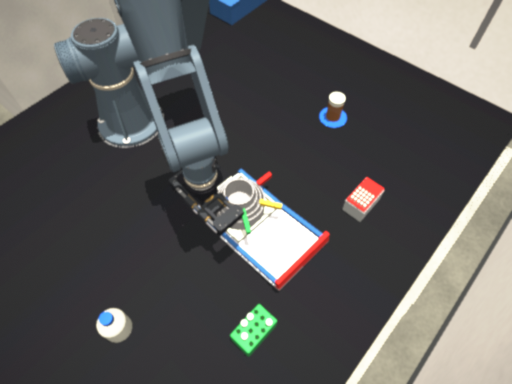

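```bash
python3 -m pendant '[[0.5,0.4,0,0,0],[0.5,0.3,0,0,0],[0.5,0.2,0,0,0],[0.5,0.15,0,0,0],[0.5,0,0,0,0]]'
python3 -m pendant '[[0.5,0.1,0,0,0],[0.5,0,0,0,0]]'
python3 -m pendant '[[1.8,0,0,0,0],[2.5,0,0,0,0],[4,0,0,0,0],[4,0,0,0,0]]'
python3 -m pendant '[[4,-1,0,0,0],[4,-2,0,0,0],[4,-3,0,0,0],[4,-3,0,0,0],[4,0,0,0,0]]'
python3 - <<'E'
from h import *
plan(.385,-.01,.17,np.radians(85.5))
E
```

```text
time_s: 42.65
eef_pos: [0.4924, -0.1125, 0.0944]
ee_rot: [[-0.0, 0.996, -0.091], [0.0, -0.091, -0.996], [-1.0, -0.0, -0.0]]
ft_force: [-0.2, -0.5, 1.9]
finger_gap: 0.133
time_s: 42.82
eef_pos: [0.4926, -0.1129, 0.094]
ee_rot: [[0.0, 0.996, -0.09], [-0.001, -0.09, -0.996], [-1.0, 0.0, 0.001]]
ft_force: [-2.0, -1.1, 4.1]
finger_gap: 0.133
time_s: 43.15
eef_pos: [0.4925, -0.1123, 0.0934]
ee_rot: [[-0.0, 0.996, -0.091], [0.0, -0.091, -0.996], [-1.0, -0.0, -0.0]]
ft_force: [-0.2, -0.2, 0.2]
finger_gap: 0.347
time_s: 43.57
eef_pos: [0.4957, -0.1137, 0.189]
ee_rot: [[0.01, 0.996, -0.091], [-0.005, -0.091, -0.996], [-1.0, 0.011, 0.004]]
ft_force: [0.4, -0.5, -0.0]
finger_gap: 0.457
t 43.57 pos [ 0.4957 -0.1137  0.189 ] theta -5.2 j6 -0.35 j1 -0.45 gap 3.97 F [ 0.4 -0.5 -0. ]
roll -1.583 then shift cm [  1.74   9.47 -11.87]
```

```bash
python3 -m pendant '[[4,0,-1.8,2.7,0],[4,0,-1.8,2.7,0],[4,0,-1.8,2.7,0],[4,0,-1.8,2.7,0],[4,0,-1.8,2.7,0],[4,0,-1.6,2.7,0],[4,0,0,0,0],[4,0,0,0,0]]'
python3 - <<'E'
from h import *
a,b=snap('scene','s18.png'),snap('top','t18.png')
for n,z in(('pan_red',.012),('pan_yellow',.016),('pan_green',.020),('pan_blue',.024)):
    for v in([a],[b]):
        try: print(n,fitp(n,v,z))
        except Exception as e: print(n,'-',e)
for nm,p,u,v in(('a',a,185,160),('b',b,210,110)):
    cv2.imwrite('pics/c18%s.png'%nm,cv2.cvtColor(cv2.resize(p['pixels'][v:v+150,u:u+150],None,fx=4,fy=4,interpolation=cv2.INTER_CUBIC),cv2.COLOR_RGB2BGR))
E
```

```text
time_s: 44.23
eef_pos: [0.3715, -0.2653, 0.1837]
ee_rot: [[0.0, 0.995, -0.095], [0.0, -0.095, -0.995], [-1.0, 0.0, -0.0]]
ft_force: [0.3, 0.1, 0.0]
finger_gap: 0.461
pan_red (array([ 0.5006, -0.0111,  1.4767,  0.7497]), [[(1.461, 0.068, 0.121, 113)]])
pan_red (array([ 0.4996, -0.0155,  1.4684,  0.7731]), [[(1.463, 0.085, 0.119, 47)]])
pan_yellow (array([ 0.4991, -0.0103,  0.4144,  0.7977]), [[(0.368, 0.064, 0.117, 42)]])
pan_yellow (array([ 0.5006, -0.0164,  0.4504,  0.7884]), [[]])
pan_green (array([ 0.5351, -0.0294,  3.3645,  0.7489]), [[]])
pan_green (array([ 0.5662, -0.0633,  2.0243,  0.8358]), [[]])
pan_blue (array([ 0.4943, -0.0114,  0.5469,  0.4532]), [[(1.94, 0.054, 0.069, 19), (0.576, 0.073, 0.111, 24)]])
pan_blue - Value after * must be an iterable, not numpy.float64
  return _methods._mean(a, axis=axis, dtype=dtype,
  ret = ret.dtype.type(ret / rcount)
```

View pics/c18a.png

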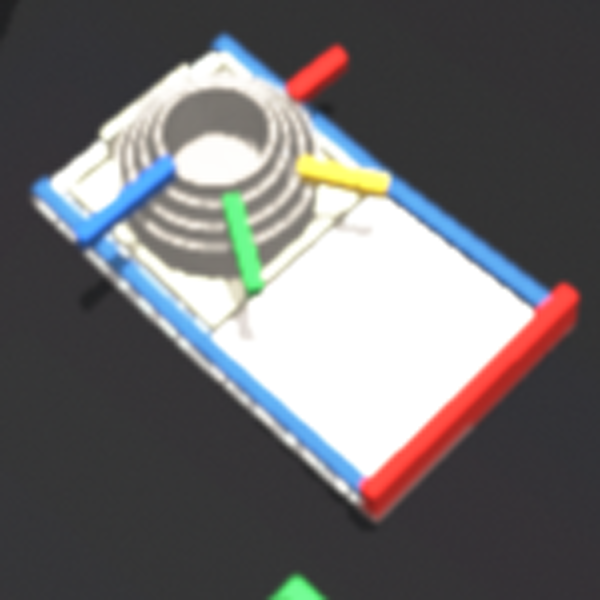

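View pics/c18b.png

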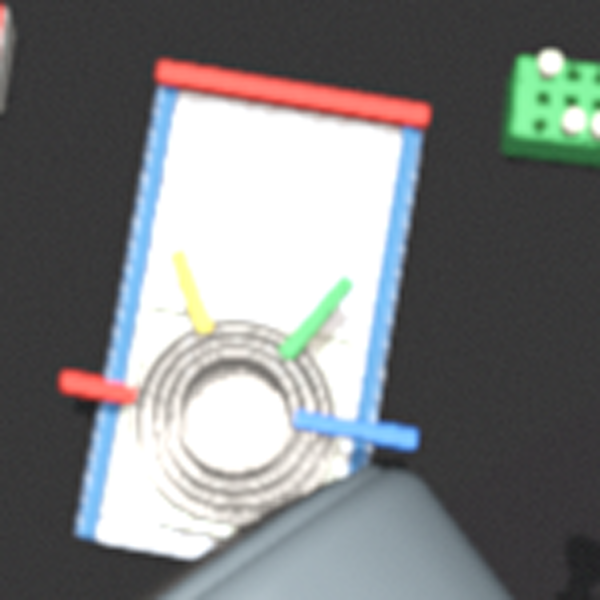

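```bash
python3 - <<'E'
from h import *
a,b=snap('scene'),snap('top')
c=lambda x,y:(x/4+210,y/4+110)
L0=at(b,*c(88,535),.020);L1=at(b,*c(165,92),.040);R1=at(b,*c(413,128),.040);R0=at(b,*c(365,430),.020)
print('top L',L0,L1,np.degrees(np.arctan2(*(L1-L0)[[1,0]])),'R',R0,R1,np.degrees(np.arctan2(*(R1-R0)[[1,0]])))
d=lambda x,y:(x/4+185,y/4+160)
S=[at(a,*d(225,40),.020),at(a,*d(548,300),.041),at(a,*d(42,187),.020),at(a,*d(372,488),.041)]
for i in(0,2): print('scene',S[i],S[i+1],np.degrees(np.arctan2(*(S[i+1]-S[i])[[1,0]])))
for z in(.048,): print('plate top',at(a,*d(100,140),z),at(a,*d(190,65),z))
# tray front edge upper rim z .026 in scene, seam (215,330)..(375,200)
print('front',at(a,*d(215,330),.026),at(a,*d(378,196),.026))
print('front top',at(b,*c(152,310),.026),at(b,*c(348,342),.026))
E
```

```text
top L [0.41429982 0.07550849 0.02      ] [0.72999301 0.05400626 0.04      ] -3.8964630138524114 R [ 0.50467771 -0.10784934  0.02      ] [ 0.72026163 -0.12375079  0.04      ] -4.218491303908173
scene [0.42197734 0.08356606 0.02      ] [0.73183373 0.05686685 0.041     ] -4.924807600809381
scene [ 0.40857176 -0.09326688  0.02      ] [ 0.72494265 -0.1165672   0.041     ] -4.212156019562758
plate top [ 0.42663812 -0.0493447   0.048     ] [0.43149704 0.0373642  0.048     ]
front [ 0.57601175 -0.09672515  0.026     ] [0.59358438 0.05184409 0.026     ]
front top [0.57402337 0.04771264 0.026     ] [ 0.56441378 -0.09083591  0.026     ]
```

The nest is complete: four concentric rims, with the red, yellow, green and blue handles fanned about 60° apart. The tray is still low on the ramp. Next I move behind the push plate.

```bash
python3 -m pendant '[[4,0,0,0,-0.12],[4,0,0,0,-0.12],[4,0,0,0,-0.12],[4,0,0,0,-0.12],[4,0,0,0,-0.12],[4,0,0,0,-0.12],[4,0,0,0,-0.12],[4,0,0,0,-0.12],[4,0,0,0,-0.12],[4,0,0,0,-0.12]]'
python3 -m pendant '[[4,0,0,0,-0.12],[4,0,0,0,-0.12],[4,0,0,0,-0.12],[4,0,0,0,-0.02],[4,0,0,0,0]]'
python3 - <<'E'
from h import *
plan(.381,-.004,.18,np.radians(85.7))
E
```

```text
time_s: 45.67
eef_pos: [0.3722, -0.2641, 0.1836]
ee_rot: [[0.0, 0.44, 0.898], [-0.0, 0.898, -0.44], [-1.0, -0.0, 0.0]]
ft_force: [-0.4, -0.0, 0.0]
finger_gap: 0.46
time_s: 46.08
eef_pos: [0.3723, -0.2641, 0.1835]
ee_rot: [[0.0, 0.084, 0.997], [0.0, 0.997, -0.084], [-1.0, 0.0, -0.0]]
ft_force: [0.3, 0.4, -0.0]
finger_gap: 0.459
t 46.08 pos [ 0.3723 -0.2641  0.1835] theta 85.2 j6 -2.35 j1 -0.86 gap 3.99 F [ 0.3  0.4 -0. ]
roll -0.009 then shift cm [ 0.36 26.   -1.08]
```

```bash
python3 -m pendant '[[4,0,2,0,-0.009],[4,0,3.5,0,0],[4,0,3.5,0,0],[4,0,3.5,0,0],[4,0,3.5,-0.2,0],[4,0,3.5,-0.3,0],[4,0,3.5,-0.3,0],[4,0,3,-0.3,0],[4,0,0,0,0],[4,0,0,0,0]]'
python3 - <<'E'
from h import *
plan(.381,-.004,.05,np.radians(85.7))
a,b=snap('scene','s19.png'),snap('top','t19.png')
E
```

```text
time_s: 46.92
eef_pos: [0.3801, -0.0027, 0.1836]
ee_rot: [[0.0, 0.07, 0.998], [-0.0, 0.998, -0.07], [-1.0, -0.0, 0.0]]
ft_force: [0.6, 0.1, 0.1]
finger_gap: 0.461
t 46.92 pos [ 0.3801 -0.0027  0.1836] theta 86.0 j6 -1.80 j1 -0.30 gap 4.01 F [0.6 0.1 0.1]
roll 0.005 then shift cm [13.36 -0.12  0.1 ]
```

View pics/s19.png

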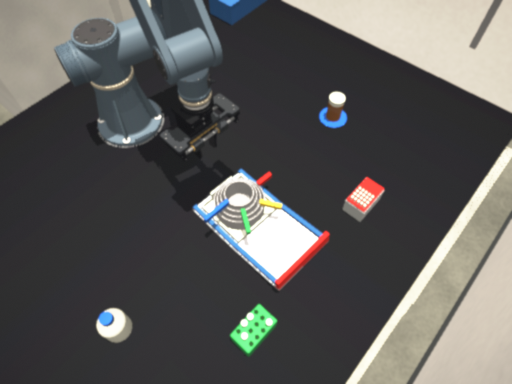

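```bash
python3 -m pendant '[[4,2.5,0,0,0],[4,2.5,0,0,0],[4,2.5,-0.1,0,0],[4,2.2,0,0,0],[4,1.8,0,0,0],[4,1.2,0,0,0],[4,0.6,0,0,0],[4,0,0,0,0],[4,0,0,0,0]]'
python3 - <<'E'
from h import *
plan(.381,-.004,.05,np.radians(85.7))
a,b=snap('scene','s20.png'),snap('top','t20.png')
E
```

```text
time_s: 47.77
eef_pos: [0.3806, -0.0059, 0.0505]
ee_rot: [[-0.0, 0.075, 0.997], [-0.0, 0.997, -0.075], [-1.0, -0.0, -0.0]]
ft_force: [0.2, -0.1, 0.0]
finger_gap: 0.461
t 47.77 pos [ 0.3806 -0.0059  0.0505] theta 85.7 j6 -1.81 j1 -0.31 gap 4.01 F [ 0.2 -0.1  0. ]
roll 0.000 then shift cm [0.05 0.2  0.03]
```

View pics/s20.png

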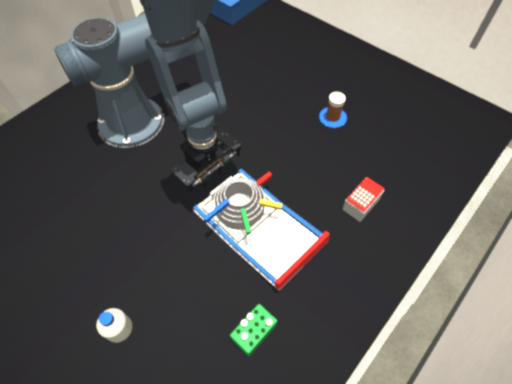

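The fingers are lowered behind the plate. I'll push slowly along the ramp.

```bash
python3 -m pendant '[[4,0,0.1,0.5,0],[4,0,0,0.6,0],[4,0,0,0.6,0],[4,0,0,0.5,0],[4,0,0,0.4,0],[4,0,0,0.4,0],[4,0,0,0.4,0],[4,0,0,0.4,0]]'
python3 -m pendant '[[4,0,0,0.5,0],[4,0,0,0.5,0],[4,0,0,0.5,0],[4,0,0,0.5,0],[4,0,0,0.5,0],[4,0,0,0.5,0],[4,0,0,0.5,0],[4,0,0,0.5,0]]'
python3 - <<'E'
from h import *
plan(.5,-.01,.05,np.radians(85.7))
a,b=snap('scene','s21.png'),snap('top','t21.png')
E
```

```text
time_s: 48.53
eef_pos: [0.4134, -0.0055, 0.0504]
ee_rot: [[-0.012, 0.073, 0.997], [0.003, 0.997, -0.073], [-1.0, 0.002, -0.012]]
ft_force: [-9.9, -2.0, 7.0]
finger_gap: 0.461
time_s: 49.2
eef_pos: [0.4492, -0.0072, 0.0501]
ee_rot: [[-0.019, 0.072, 0.997], [0.005, 0.997, -0.072], [-1.0, 0.003, -0.02]]
ft_force: [-12.0, 1.9, 9.9]
finger_gap: 0.46
t 49.20 pos [ 0.4492 -0.0072  0.0501] theta 85.9 j6 -1.76 j1 -0.27 gap 4.00 F [-12.    1.9   9.9]
roll 0.003 then shift cm [-0.09  0.1   5.08]
```

View pics/s21.png

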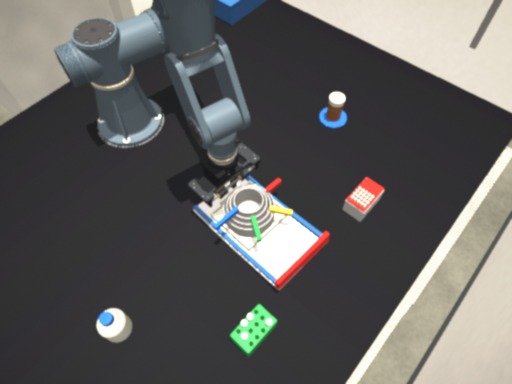

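```bash
python3 -m pendant '[[4,-0.1,0,0.3,0],[4,-0.1,0,0.4,0],[4,-0.1,0,0.4,0],[4,0,0,0.4,0]]'
python3 -m pendant '[[4,0,0,0.5,0],[4,0,0,0.5,0],[4,0,0,0.5,0],[4,0,0,0.5,0],[4,0,0,0.5,0],[4,0,0,0.5,0]]'
python3 - <<'E'
from h import *
a,b=snap('scene','s22.png'),snap('top','t22.png')
print(manip.sense()['ft_force'])
cv2.imwrite('pics/c22.png',cv2.cvtColor(cv2.resize(a['pixels'][130:280,180:330],None,fx=4,fy=4,interpolation=cv2.INTER_CUBIC),cv2.COLOR_RGB2BGR))
E
```

```text
time_s: 49.63
eef_pos: [0.4721, -0.0104, 0.0532]
ee_rot: [[-0.003, 0.072, 0.997], [0.001, 0.997, -0.072], [-1.0, 0.001, -0.003]]
ft_force: [-2.9, -0.2, -2.6]
finger_gap: 0.463
time_s: 50.13
eef_pos: [0.5035, -0.013, 0.0535]
ee_rot: [[-0.0, 0.073, 0.997], [0.0, 0.997, -0.073], [-1.0, -0.0, -0.0]]
ft_force: [-3.8, 0.2, -3.4]
finger_gap: 0.456
[-0.57322018  0.20490254 -0.62084745]
```

View pics/c22.png

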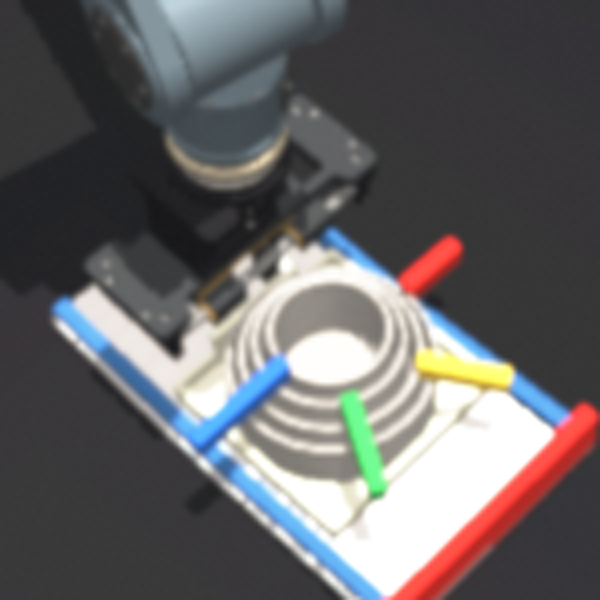

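```bash
python3 -m pendant '[[4,0,0,0.4,0],[4,0,0,0.5,0],[4,0,0,0.5,0],[4,0,0,0.5,0],[4,0,0,0.5,0],[4,0,0,0.5,0]]'
python3 -m pendant '[[4,0,0,0.4,0],[4,0,0,0.4,0],[4,0,0,0.4,0],[4,0,0,0.3,0]]'
python3 - <<'E'
from h import *
a,b=snap('scene','s23.png'),snap('top','t23.png')
print(manip.sense()['ft_force'])
cv2.imwrite('pics/c23.png',cv2.cvtColor(cv2.resize(a['pixels'][150:300,200:350],None,fx=4,fy=4,interpolation=cv2.INTER_CUBIC),cv2.COLOR_RGB2BGR))
E
```

```text
time_s: 50.73
eef_pos: [0.5297, -0.0145, 0.0537]
ee_rot: [[-0.005, 0.073, 0.997], [0.001, 0.997, -0.073], [-1.0, 0.001, -0.005]]
ft_force: [-6.4, 0.9, 2.1]
finger_gap: 0.462
time_s: 51.07
eef_pos: [0.5452, -0.0157, 0.0537]
ee_rot: [[-0.004, 0.073, 0.997], [0.001, 0.997, -0.073], [-1.0, 0.001, -0.004]]
ft_force: [-6.1, 0.9, 0.5]
finger_gap: 0.457
[-4.57739786  0.31189434 -0.64556284]
```

View pics/c23.png

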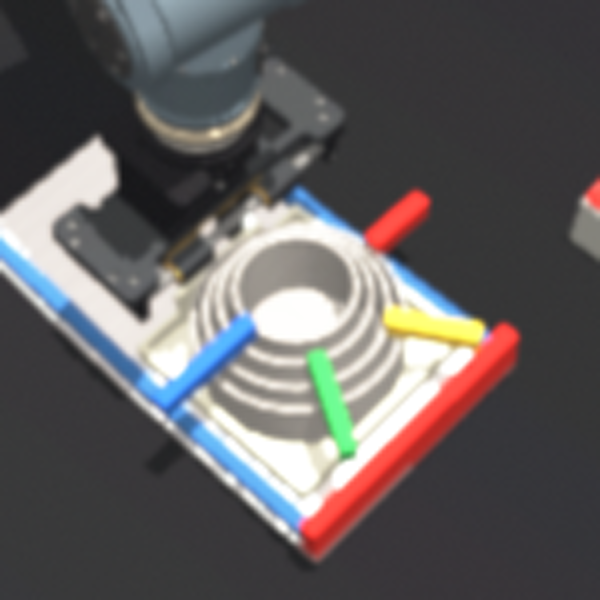

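The tray is about 1–2 cm from the red bar and the nest is intact. I'll creep until the force rises.

```bash
python3 -m pendant '[[4,0,0,0.3,0],[4,0,0,0.3,0],[4,0,0,0.3,0],[4,0,0,0.2,0],[4,0,0,0,0]]'
python3 -m pendant '[[4,0,0,0.15,0],[4,0,0,0.15,0],[4,0,0,0.15,0],[4,0,0,0,0]]'
python3 - <<'E'
from h import *
a,b=snap('scene','s24.png'),snap('top','t24.png')
cv2.imwrite('pics/c24.png',cv2.cvtColor(cv2.resize(a['pixels'][150:300,200:350],None,fx=4,fy=4,interpolation=cv2.INTER_CUBIC),cv2.COLOR_RGB2BGR))
E
```

```text
time_s: 51.58
eef_pos: [0.557, -0.0167, 0.0537]
ee_rot: [[-0.002, 0.073, 0.997], [0.0, 0.997, -0.073], [-1.0, 0.0, -0.002]]
ft_force: [-4.8, 0.8, 1.7]
finger_gap: 0.457
time_s: 51.92
eef_pos: [0.5573, -0.0167, 0.0536]
ee_rot: [[-0.011, 0.072, 0.997], [0.001, 0.997, -0.072], [-1.0, 0.001, -0.011]]
ft_force: [-12.0, -0.8, 7.0]
finger_gap: 0.46
```

View pics/c24.png

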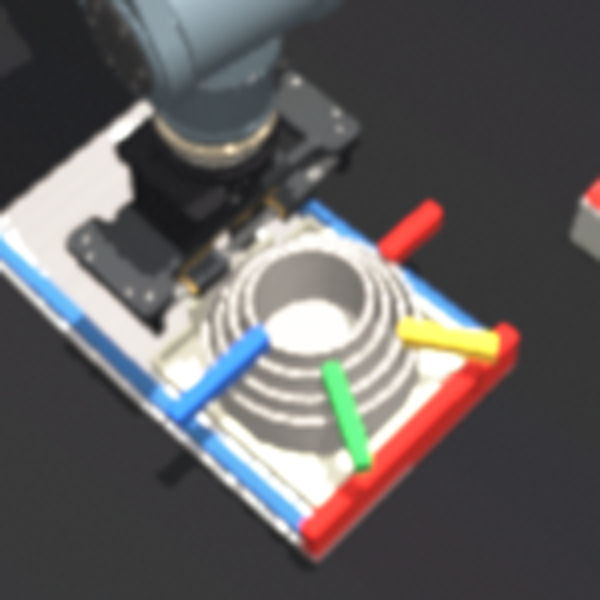

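```bash
python3 -m pendant '[[4,0,0,0.2,0],[4,0,0,0.2,0],[4,0,0,0,0],[4,0,0,0,0]]'
python3 - <<'E'
from h import *
a,b=snap('scene','s25.png'),snap('top','t25.png')
cv2.imwrite('pics/c25.png',cv2.cvtColor(cv2.resize(b['pixels'][110:260,210:360],None,fx=4,fy=4,interpolation=cv2.INTER_CUBIC),cv2.COLOR_RGB2BGR))
E
```

```text
time_s: 52.35
eef_pos: [0.5585, -0.0165, 0.0537]
ee_rot: [[-0.017, 0.072, 0.997], [0.002, 0.997, -0.072], [-1.0, 0.001, -0.017]]
ft_force: [-16.7, 0.5, 11.9]
finger_gap: 0.464
```

View pics/c25.png

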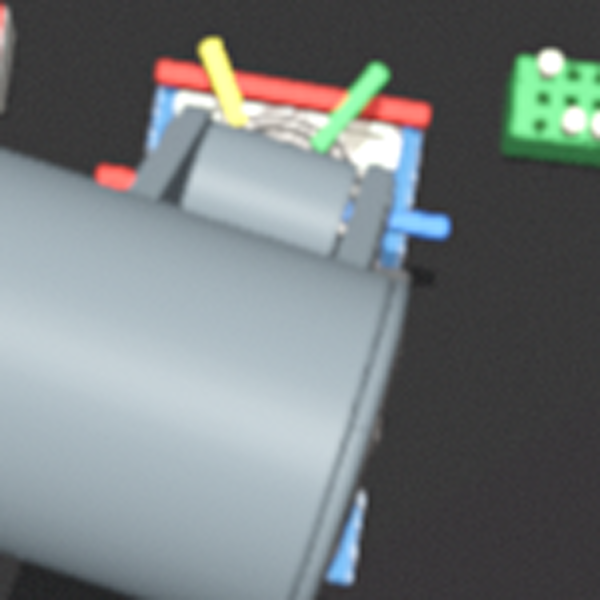

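There is firm resistance at the stop (16.7 N with no advance). I'll back off and look.

```bash
python3 -m pendant '[[4,0,0,-0.3,0],[4,0,0,-0.5,0],[4,0,0,-1,0],[4,0,0,-2,0],[4,0,0,-2,0],[4,-2,0,-1,0],[4,-3,0,0,0],[4,-3,0,0,0],[4,-3,0,0,0],[4,-3,0,0,0]]'
python3 -m pendant '[[4,0,0,-3,0],[4,0,-3.5,-3,0],[4,0,-3.5,0,0],[4,0,-3.5,0,0],[4,0,-3.5,0,0],[4,0,-3.5,0,0],[4,0,-3.5,0,0],[4,0,-3.5,0,0],[4,0,0,0,0],[4,0,0,0,0]]'
python3 - <<'E'
from h import *
a,b=snap('scene','s26.png'),snap('top','t26.png')
cv2.imwrite('pics/c26.png',cv2.cvtColor(np.hstack([cv2.resize(p['pixels'][v:v+150,u:u+110],None,fx=3.6,fy=3.6,interpolation=cv2.INTER_CUBIC) for p,u,v in((a,230,155),(b,220,110))]),cv2.COLOR_RGB2BGR))
for v in(a,b): print(fit('jar',[v],.003),fit('tube_rack',[v]),fit('tip_box',[v]),fit('mat',[v]),fit('reagent_bottle',[v]))
E
```

```text
time_s: 53.28
eef_pos: [0.5011, -0.0133, 0.1961]
ee_rot: [[0.007, 0.073, 0.997], [-0.002, 0.997, -0.073], [-1.0, -0.001, 0.007]]
ft_force: [0.3, -0.1, -0.9]
finger_gap: 0.462
time_s: 54.12
eef_pos: [0.4257, -0.2532, 0.1945]
ee_rot: [[0.005, 0.077, 0.997], [-0.005, 0.997, -0.077], [-1.0, -0.004, 0.006]]
ft_force: [-0.1, 0.1, 0.4]
finger_gap: 0.461
(array([0.49824592, 0.44799414, 0.29736926, 0.05105617, 1.        ]), [0.59]) (array([0.74932677, 0.23087041, 0.00477931, 0.05776746, 1.        ]), [0.71]) (array([0.75134961, 0.22782323, 0.0027788 , 0.08297945, 1.        ]), [0.96]) (array([ 0.49898117,  0.44674481, -0.13253131,  0.44851016,  1.        ]), [0.63]) (array([ 0.51579333, -0.44298136,  0.14561049,  0.2266327 ,  1.        ]), [0.91])
(array([0.49527403, 0.44508462, 0.19362996, 0.05864683, 1.        ]), [0.59]) (array([ 0.74906883, -0.24233976, -0.0631515 ,  0.075413  ,  1.        ]), [0.96]) (array([0.74760211, 0.22282512, 0.01179877, 0.04708364, 1.        ]), [0.74]) (array([ 0.49617446,  0.44298645, -0.12808102,  0.50177861,  1.        ]), [0.84]) None
```

View pics/c26.png

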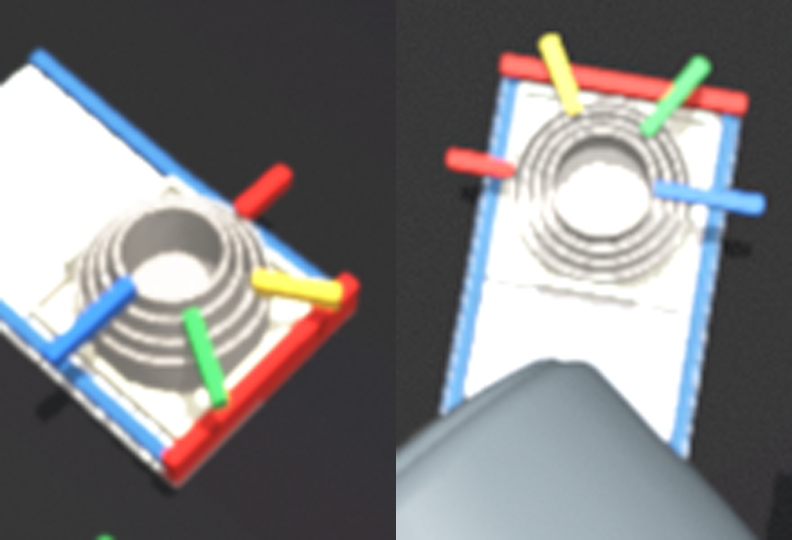

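View pics/s26.png

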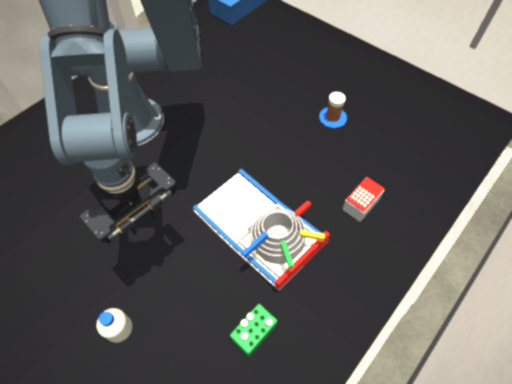

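```bash
python3 - <<'E'
from h import *
a,b=snap('scene'),snap('top')
cv2.imwrite('pics/z1.png',cv2.cvtColor(cv2.resize(a['pixels'][225:290,255:335],None,fx=9,fy=9,interpolation=cv2.INTER_CUBIC),cv2.COLOR_RGB2BGR))
cv2.imwrite('pics/z2.png',cv2.cvtColor(cv2.resize(b['pixels'][118:200,235:325],None,fx=7,fy=7,interpolation=cv2.INTER_CUBIC),cv2.COLOR_RGB2BGR))
# model: overlay ramp/tray edges for fitted ramp pose using bar
E
```

```text
(no output)
```

View pics/z1.png

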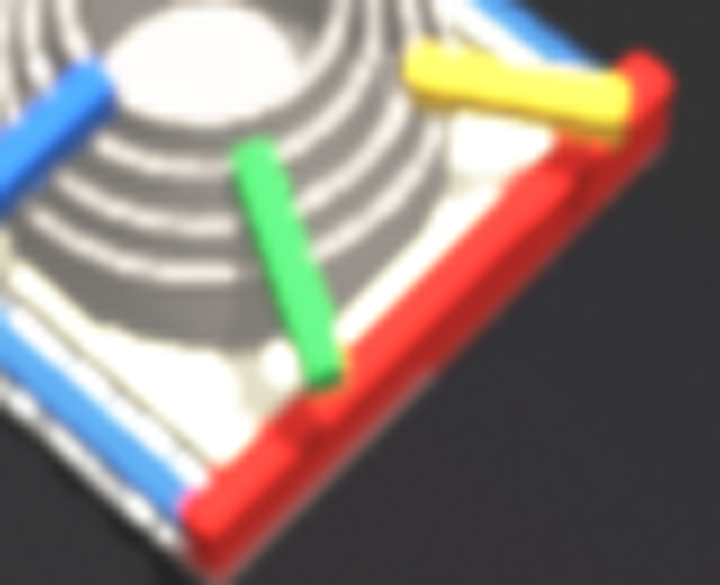

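View pics/z2.png

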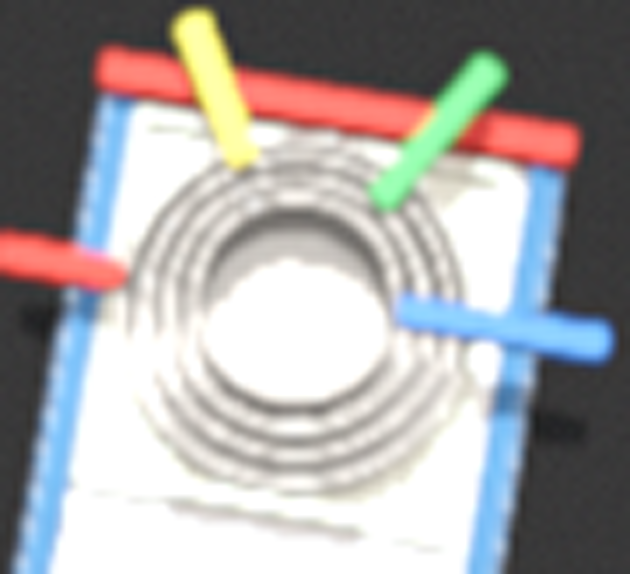

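```bash
python3 - <<'E'
from h import *
s=manip.sense();print(s['time_s'],np.round(s['ft_force'],1));print(manip.sign_off())
E
```

```text
54.8167 [ 0.4 -0.3  0.1]
the job is handed in; nothing more can be done
None
```

I handed the job in at about 55 s, with every step done and the final pictures showing the bench as asked. The sign-off reports no verdict.

**What I did**
- The amber jar stands on the blue mat.
- Yellow, green and blue are nested in the red-handled pan, in that order. The white pan was not in this scene.
- The tray was slid up the ramp to the red stop without being lifted.

**What the last checks showed**
- **Jar:** within about 3 mm of the mat's centre.
- **Nest:** the rims look concentric. The four handles are about 60° apart, well over the 40 mm needed.
- **Tray:** it stopped against firm resistance (16.7 N, no further advance). It looks flush with the stop in both views and did not slide back when I withdrew.
- **Bystanders:** the tip box is where it was. The rack is too in the top view.

**Weak or disagreeing readings**
- One scene-view reading of the rack was a false match to the tip box.
- The bottle was fitted in one view only, loosely, but it appears unmoved in the picture.
- The two cameras differed by about 4 mm in y throughout, so I averaged them.
- Silhouette fits of the finished nest were unreliable. I judged pan seating from gripper height, contact force on release and the pictures instead.
- From the calibrated distances, the tray-to-stop gap came out at about 5 mm, close to the 6 mm limit. I trusted the hard contact and the pictures over that estimate.

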